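# Invert a rinsed steel shell onto the air-drying post and blow it out

### The job

Turn the steel cup upside down and put it on the drying post: first lay it on its side in the groove of the V-block and let go, then take it again the other way round, bring it mouth down over the post and let it stand there by itself on the sprung cap. Then press its upturned bottom down until the rim comes to the foot of the post, hold it down for about half a second, and let the spring raise it again. Leave the cup standing inverted on the post and do not knock the ring, the brass bush or the chuck key about.

Things in the scene. Friction and masses are not known exactly. Their poses are not given: they have to be found in the camera images.
- cup: the vessel: plain round steel cup (no handle), open at one end, 48 mm outside diameter, 42 mm bore, 83 mm long, wall and bottom 3 mm, 0.12 kg; it starts standing on the worktop mouth up. It must not be confused with the open steel sleeves. Origin: centre of the outside of its closed bottom; its z axis runs along the cup towards the mouth (z = 0 bottom, 0.083 rim)
- cup_mid (a point): point on the cup's axis half-way along it, 41.5 mm from the bottom
- v_rest: dark steel V-block, bolted down: block 40 mm wide (x), 46 mm long (y), 56.6 mm tall, on a foot 80 x 46 x 8 mm whose two screw heads reach 13 mm high. A 90 degree groove runs along its own y axis, open at both ends; a cup lying in it has its axis parallel to y, 72 mm above the worktop, and overhangs the block's sides by 4 mm (room for fingers). Origin: centre of the underside, at worktop height
- post: drying post, bolted down: upright aluminium round, 39 mm diameter, on a round foot of 96 mm diameter, 8 mm thick, with a small brass air connection at its side; its flat top is 78 mm above the worktop with a 1 mm chamfer. Origin: on its axis at worktop height, z up
- post_top (a point): centre of the post's flat top, 78 mm above the worktop
- air_cap (a joint): sprung valve cap on the post's top: 0 = up, grows as it is pressed down (m), at most 0.009. It takes about 3 N to start and 7.5 N at 7 mm. An inverted cup on the post rests with the inside of its bottom on the cap, its upturned bottom then 98 mm above the worktop and its rim 7 mm above the foot; pressed fully the rim meets the foot at joint value 0.007
- air_cap_top (a point): centre of the top of the valve cap (black disc, 26 mm diameter, 8 mm thick), 95 mm above the worktop when up; moves with the cap
- ring_big: loose turned steel ring, 66 mm diameter, 20 mm tall, to be left alone; origin at the centre of its underside
- brass_bush: loose flanged brass bush, 42 mm diameter, 26 mm tall, to be left alone; origin at the centre of its underside
- chuck_key: loose T-shaped chuck key, 72 x 68 x 12 mm, to be left alone; origin at the centre of its underside

How it is judged:
On the way, in this order (a step that is already met when the one before it is completed fails the run):
1. the cup lies on its side in the groove of the V-block, let go (angle between cup's own z axis and vertical between 1.4 and 1.75 rad and x of cup_mid in the frame of v_rest between -0.006 and 0.006 m and y of cup_mid in the frame of v_rest between -0.035 and 0.035 m and z of cup_mid in the frame of v_rest between 0.067 and 0.078 m and contact force between cup and the fingers below 0.1 N and linear speed of cup below 0.03 m/s), for 0.2 s.
2. the cup stands mouth down over the post, let go, resting on the raised cap (angle between cup's own z axis and vertical above 3 rad and horizontal distance between cup and post below 0.008 m and z of cup in the frame of post between 0.092 and 0.104 m and value of joint air_cap below 0.002 m and linear speed of cup below 0.03 m/s and contact force between cup and the fingers below 0.1 N), for 0.2 s.
3. the cup is pressed down on the post so that the cap has gone down at least 5.5 mm (value of joint air_cap above 0.0055 m and angle between cup's own z axis and vertical above 3 rad), for 0.2 s.
At the end, for the whole second after the job is handed in: The cup is on the post upside down (axis within 0.14 rad of vertical, its bottom's centre within 8 mm of the post's axis and 92 to 104 mm above the worktop), at rest and released, with the cap up again (less than 2 mm down) (all of step 2); the robot touches nothing.
It fails at once if the ring is shifted by more than 30 mm (distance of ring_big from where it was at the start of the episode above 0.03 m).
It fails at once if the brass bush is shifted by more than 30 mm (distance of brass_bush from where it was at the start of the episode above 0.03 m).
It fails at once if the chuck key is shifted by more than 30 mm (distance of chuck_key from where it was at the start of the episode above 0.03 m).
It also fails if it takes over 72 s, if anything falls off the work surface, if the arm or the gripper's body presses on something with over 40 N, if the wrist force passes 120 N, or if a joint passes its speed limit or range.

### The arm

A 7-joint arm with a two-finger parallel gripper is mounted at the origin on a cart in front of the work surface, level with it; the furniture and walls round the work are solid. World frame = base frame: x ahead of the robot, y to its left, z up, the work surface at z = 0. Lengths are in m, angles in rad, forces in N, time in s.
With the tool pointing down it reaches from about 0.35 to 0.9 m from the base axis. Payload 8.1 kg.
Tool frame: the origin (TCP) lies midway between the tips of the shut fingers; the grasp point (between the pads) lies 19 mm behind it (manip.pinch_z is the distance from the TCP to the grasp point, in m); z points along the fingers, x is the direction in which the jaws open and shut, and the axes are right-handed (so a half turn about z gives the same grasp; the last joint's range is limited). The gripper opens to 85 mm and grips with 20 to 120 N. Pads are 22 mm wide; open, the fingers measure 114 mm over their backs; the gripper's body (76 mm by 85 mm) begins 54 mm behind the grasp point. The pads swing forward as they close: fully open they stand 13 mm farther back than shut.
Start: joints at [1.243, 0.434, 0.025, 1.573, -0.012, 1.134, -0.075], TCP at [0.139, -0.609, 0.231] pointing down, gripper open.
Joint ranges: [-2.62, 2.62], [-0.44, 2.09], [-1.27, 1.32], [0.08, 2.57], [-1.32, 4.46], [0.12, 2], [-2.74, 2.74]. Speed limits (rad/s): [2.22, 2.22, 3.01, 3.01, 3.14, 3.14, 3.14].

### API

Orientations are given as a 3x3 rotation matrix whose columns are the frame's x, y, z axes.
In Python, from bench import manip gives the robot as it stands.
- The arm moves only by the tool servo_tool, never from a script. Its argument "steps" is one flat list of numbers, 4 for each row, row after row: the shift along the tool's x, y, z as a fraction of full scale, then the turn about the tool's z as a fraction of full scale. A call has 1 to 12 rows; each row shifts and turns the commanded pose from where the row before left it, along the tool's axes as they then stand; what a row does not reach is not made up. Full scale, the value 1, is 0.025 m for a shift and 4 degrees for a turn. A row lasts 1/12 s, in which the tool goes at most 41.7 mm and 7.16 degrees, less where a joint would pass 70% of its speed; a pose out of reach is approached as far as the arm can. A call with a number of a shift or a turn outside -1 to 1 is refused whole. A call with a gripper value outside its range is refused whole. "hand" is the opening, from -1 (shut) to 1 (fully open), set as the call begins (left out, the last holds). The fingers move at their own pace and stop on an object; "force" is the grip in N (left out, the last holds). Time passes only in rows, so rows that do not move let the fingers close. It gives the time, the measured TCP pose, the force and the opening at its end, in the units of the state.
- manip.get_state(): the state, without advancing time (a new reading comes with each control period).
- manip.grab_frame(name): name is "side" or "top"; returns the picture (480x640x3 uint8, blue, green, red); there is no depth.
- manip.camera_params(name): a dict with "fx", "fy", "cx", "cy" (pixels), "pose" (4x4, takes a point from camera to world coordinates). Camera axes: x right, y down, z forward; pixel columns grow to the right and rows downward; lengths in m; the calibration is good to about 2 mm. A picture is of the moment at which its call begins. camera_params takes no time and is no camera call.
- manip.finish_job(): hands the job in, once; it reports no verdict.
The state is a dict: "clock": time; "qpos": joint angles; "qvel": joint speeds; "joint_torque": joint torques, N m; "tool_pos": TCP position; "orientation": TCP orientation; "wrist_force": force on the tool from outside, world axes, zero at the start; "moment": the same for the moment, N m; "gripper_width": finger opening in m.
Only numpy, scipy, OpenCV 4.12 (cv2) and the standard library are available. Lean on these libraries where they do the work, as an engineer would, in place of code of your own. Each camera call takes 0.05 s, during which the arm holds its last target.

## Working session

There is one attempt and no reset: what is moved stays moved. The work goes in short steps, Python scripts to look and compute and a tool call to move; the robot and the scene stay as the last step left them, time stands still between calls to the robot, and variables do not carry over. Pictures are saved under pics/ and viewed, and the job is handed in when it is done.

Besides the shell and the picture viewer there is one more tool, called after "Request:" by a JSON object that holds its "api" and its "payload". servo_tool: Moves the arm, as the interface text tells. Its arguments: {"type":"object","properties":{"steps":{"type":"array"},"hand":{"type":"number"},"force":{"type":"number"}},"required":["steps"]}

```bash
ls; mkdir -p pics; python3 - <<'E'
from bench import manip
import cv2,numpy as np
s=manip.get_state()
for k,v in s.items(): print(k,np.round(v,3).tolist())
print(manip.pinch_z)
for n in("side","top"):
    f=manip.grab_frame(n); cv2.imwrite(f"pics/{n}0.png",f)
    p=manip.camera_params(n); print(n,{k:np.round(v,4).tolist() for k,v in p.items()})
E
```

```text
pics
clock 0.0
qpos [1.243, 0.435, 0.025, 1.574, -0.012, 1.134, -0.075]
qvel [0.0, -0.003, -0.0, -0.0, 0.001, 0.001, 0.001]
joint_torque [-0.0, -67.048, 1.025, -31.62, 0.015, 0.013, 0.0]
tool_pos [0.139, -0.609, 0.23]
orientation [[0.223, -0.975, -0.0], [-0.975, -0.223, 0.002], [-0.002, 0.0, -1.0]]
wrist_force [-0.771, 0.274, 0.857]
moment [-0.066, -0.026, 0.01]
gripper_width 0.085
0.0187
side {'fx': 531.0342, 'fy': 531.0342, 'cx': 322.6416, 'cy': 235.369, 'pose': [[-0.9656, -0.1185, 0.2312, 0.3499], [-0.2598, 0.4539, -0.8524, 0.6952], [-0.0039, -0.8832, -0.4691, 0.5225], [0.0, 0.0, 0.0, 1.0]]}
top {'fx': 567.9583, 'fy': 567.9583, 'cx': 317.9466, 'cy': 232.2724, 'pose': [[-0.0103, -0.9973, 0.0729, 0.4952], [-0.9997, 0.0086, -0.0241, -0.0747], [0.0234, -0.0732, -0.997, 0.9992], [0.0, 0.0, 0.0, 1.0]]}
```

View pics/side0.png

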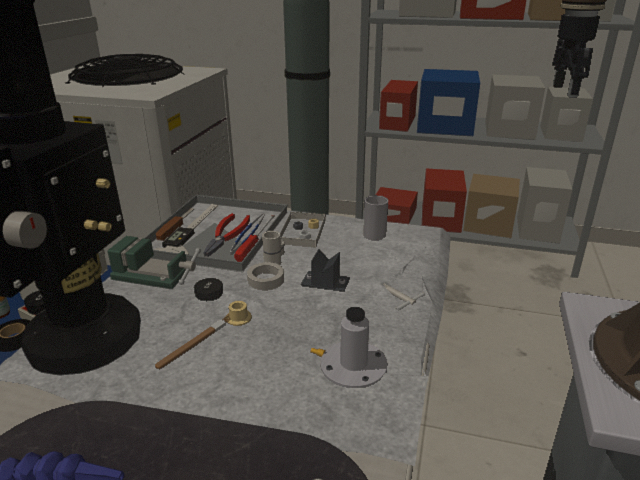

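View pics/top0.png

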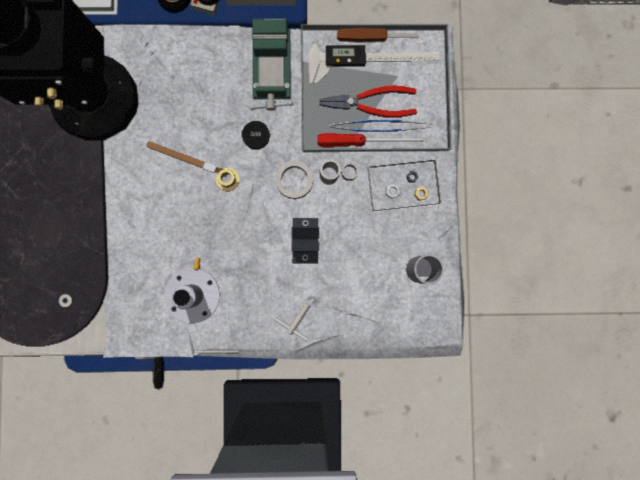

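The top view has the post near (188,297), the V-block at (306,241), the cup at (424,268), the key at (298,318), the ring at (294,180) and the bush at (227,179). The small cylinders at (330,172) and (349,172) are sleeves. The side view has the cup at (375,218), the V-block at (325,270) and the post at (354,345). Next I'll look at enlarged crops.

```bash
python3 - <<'E'
import cv2,numpy as np
t=cv2.imread('pics/top0.png');s=cv2.imread('pics/side0.png')
def c(im,u,v,w=70,h=70,k=4): return cv2.resize(im[v:v+h,u:u+w],None,fx=k,fy=k,interpolation=cv2.INTER_CUBIC)
cv2.imwrite('pics/crops.png',np.vstack([np.hstack([c(t,390,235),c(t,271,206),c(t,160,260)][:2]+[c(t,160,250)][:1])[:, :800],np.hstack([c(s,340,185),c(s,290,235),c(s,315,290,70,70)])[:, :800]]))
cv2.imwrite('pics/crop_side_post.png',c(s,300,295,100,95,6))
cv2.imwrite('pics/crop_top_post.png',c(t,155,245,75,85,7))
E
```

```text
(no output)
```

View pics/crops.png

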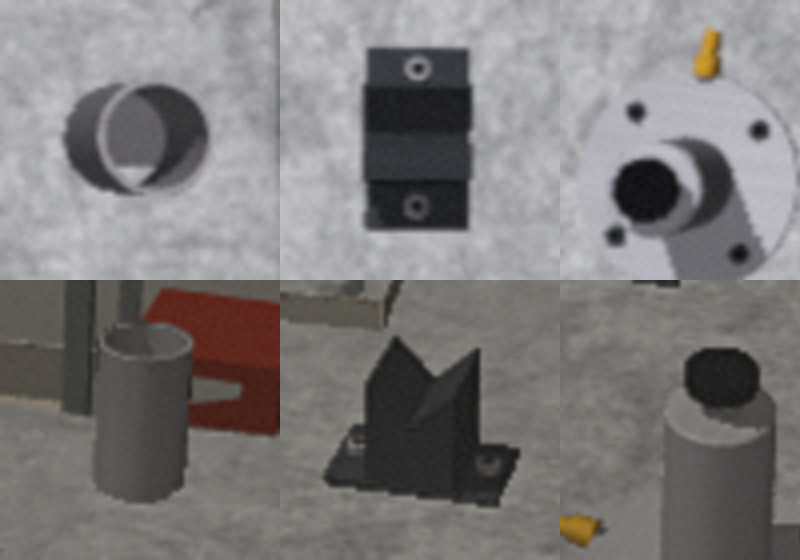

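View pics/crop_side_post.png

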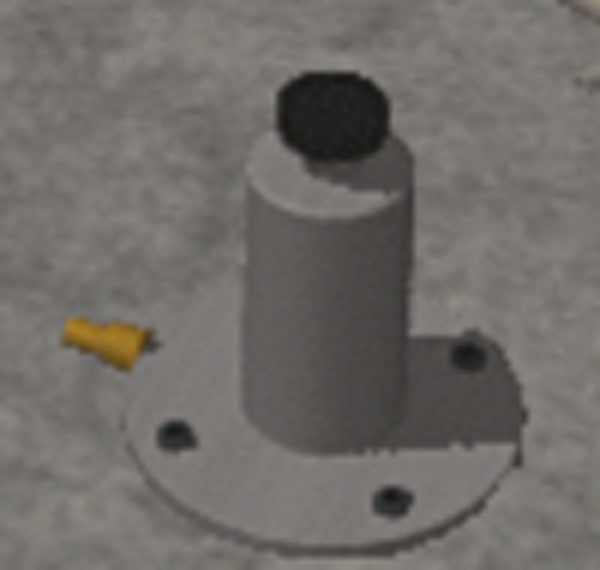

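View pics/crop_top_post.png

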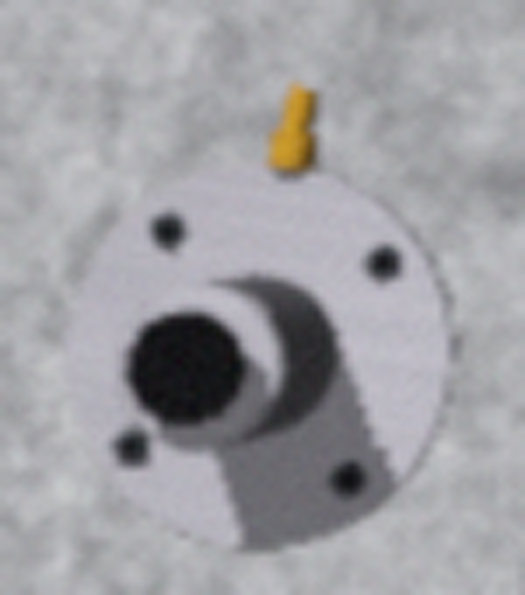

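```bash
cat > h.py <<'E'
import numpy as np,cv2
from bench import manip
P={n:manip.camera_params(n) for n in("side","top")}
def ray(n,u,v):
    p=P[n];M=np.array(p['pose']);d=M[:3,:3]@np.array([(u-p['cx'])/p['fx'],(v-p['cy'])/p['fy'],1.]);return M[:3,3],d
def plane(n,u,v,z):
    o,d=ray(n,u,v);return o+d*(z-o[2])/d[2]
def tri(a,b):
    o1,d1=ray("top",*a);o2,d2=ray("side",*b)
    t=np.linalg.lstsq(np.c_[d1,-d2],o2-o1,rcond=None)[0];p,q=o1+t[0]*d1,o2+t[1]*d2
    return (p+q)/2,np.linalg.norm(p-q)*1000
def proj(n,X):
    p=P[n];M=np.array(p['pose']);X=np.atleast_2d(X);c=(X-M[:3,3])@M[:3,:3]
    return np.c_[p['fx']*c[:,0]/c[:,2]+p['cx'],p['fy']*c[:,1]/c[:,2]+p['cy']]
E
python3 - <<'E'
from h import *
np.set_printoptions(precision=4,suppress=True)
print('cup rim tri',tri((429,269.7),(376.5,200.7)))
print('cup rim plane',plane('top',429,269.7,.083),plane('side',376.5,200.7,.083),'base',plane('top',419.9,269.5,0))
print('V top',plane('top',305.5,239.4,.0566),'foot',plane('top',305.4,240.75,.008))
a=plane('top',271+138/4,206+68/4,.013);b=plane('top',271+136/4,206+207/4,.013);print('screws',a,b,np.degrees(np.arctan2((a-b)[1],(a-b)[0])))
cap=tri((155+187/7,245+369/7),(300+333/6,295+107/6));print('cap',cap)
print('cap',plane('top',155+187/7,245+369/7,.095),'foot',plane('top',155+259/7,245+358/7,.008))
print('side foot',plane('side',300+323/6,295+415/6,.008))
E
```

```text
cup rim tri (array([ 0.5003, -0.276 ,  0.0822]), np.float64(0.6966348366560549))
cup rim plane [ 0.5    -0.2759  0.083 ] [ 0.5004 -0.2743  0.083 ] base [ 0.5009 -0.278   0.    ]
V top [ 0.5524 -0.0767  0.0566] foot [ 0.553  -0.0766  0.008 ]
screws [ 0.5837 -0.077   0.013 ] [ 0.5232 -0.0756  0.013 ] -1.319318665159412
cap (array([0.4601, 0.1195, 0.0933]), np.float64(0.726991243459775))
cap [0.4599 0.1191 0.095 ] foot [0.459  0.1201 0.008 ]
side foot [0.4596 0.1249 0.008 ]
```

```bash
python3 - <<'E'
from h import *
V=np.array([.5527,-.0766,0]);a=np.radians(-1.3);R=np.array([[np.cos(a),-np.sin(a),0],[np.sin(a),np.cos(a),0],[0,0,1]])
th=np.linspace(0,2*np.pi,60)
def circ(c,r,z): return np.c_[c[0]+r*np.cos(th),c[1]+r*np.sin(th),0*th+z]
C=[.5005,-.277];O=[.4597,.1197]
L=[circ(C,.024,.083),circ(C,.024,0),circ(O,.013,.095),circ(O,.048,.008),circ(O,.0195,.078)]
bx=lambda x,y,z:np.array([[x,y,z],[-x,y,z],[-x,-y,z],[x,-y,z],[x,y,z]])@R.T+V
L+=[bx(.04,.023,.008)]
for s in(1,-1): L.append(np.array([[-.02,s*.023,0],[-.02,s*.023,.0566],[-.0185,s*.023,.0566],[0,s*.023,.038],[.0185,s*.023,.0566],[.02,s*.023,.0566],[.02,s*.023,0]])@R.T+V)
out=[]
for n,k in(('top',[(390,235),(271,206),(155,250)]),('side',[(340,180),(290,235),(318,300)])):
    im=cv2.imread(f'pics/{n}0.png');row=[]
    for u,v in k:
        c=cv2.resize(im[v:v+80,u:u+66],None,fx=4,fy=4,interpolation=cv2.INTER_CUBIC)
        for l in L: cv2.polylines(c,[np.int32((proj(n,l)-[u,v]+.5)*4*8)],False,(0,255,0),1,cv2.LINE_AA,3)
        row.append(c[:299])
    out.append(np.hstack(row))
cv2.imwrite('pics/ov.png',np.vstack(out))
E
```

```text
(no output)
```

View pics/ov.png

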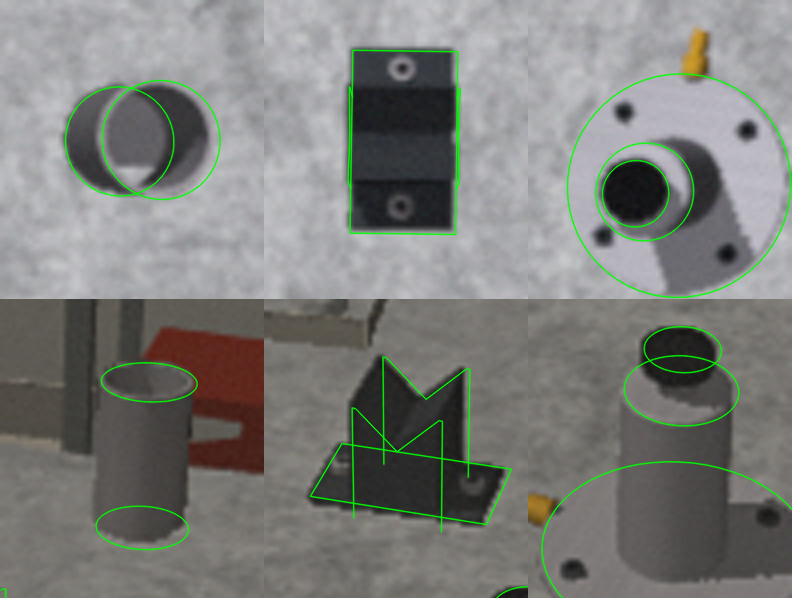

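Triangulated positions are cup about (0.502, -0.276), V-block (0.553, -0.077) with yaw about -1.3°, and post about (0.460, 0.120). Heights agree: rim 0.082, cap 0.093. First I turn the jaws to the V-block's x axis.

Request:
{"api": "servo_tool", "payload": {"steps": [0,0,0,-1,0,0,0,-1,0,0,0,-1,0,0,0,-1,0,0,0,-1,0,0,0,-1,0,0,0,-1,0,0,0,-1,0,0,0,-1,0,0,0,-1], "hand": 1, "force": 20}}

```text
clock: 0.93
tool_pos: [0.1392, -0.609, 0.2308]
orientation: [[0.799, -0.601, -0.0], [-0.601, -0.799, 0.001], [-0.001, -0.001, -1.0]]
wrist_force: [-0.1, 0.4, -0.1]
gripper_width: 0.0851
```

Request:
{"api": "servo_tool", "payload": {"steps": [0,0,0,-1,0,0,0,-1,0,0,0,-1,0,0,0,-1,0,0,0,-1,0,0,0,-1,0,0,0,-1,0,0,0,-1,0,0,0,-1,0,0,0,0]}}

```text
clock: 1.77
tool_pos: [0.139, -0.609, 0.2309]
orientation: [[1.0, -0.017, -0.0], [-0.017, -1.0, 0.001], [-0.0, -0.001, -1.0]]
wrist_force: [-0.3, -0.2, 0.0]
gripper_width: 0.0855
```

Request:
{"api": "servo_tool", "payload": {"steps": [1,-0.95,0,0,1,-0.95,0,0,1,-0.95,0,0,1,-0.95,0,0,1,-0.95,0,0,1,-0.95,0,0,1,-0.95,0,0,1,-0.95,0,0,1,-0.95,0,0,1,-0.95,0,0,1,-0.95,0,0,0,0,0,0]}}

```text
clock: 2.77
tool_pos: [0.4251, -0.3469, 0.2316]
orientation: [[1.0, -0.013, 0.003], [-0.013, -1.0, 0.003], [0.003, -0.003, -1.0]]
wrist_force: [0.9, 1.1, 0.2]
gripper_width: 0.0853
```

```bash
cat >> h.py <<'E'
def delta(x,y,z):
    s=manip.get_state();R=np.array(s['orientation'])
    d=R.T@(np.array([x,y,z])-s['tool_pos'])/.025
    print('clock',round(s['clock'],2),'pos',np.round(s['tool_pos'],4),'yaw',round(np.degrees(np.arctan2(R[1,0],R[0,0])),2),'d',np.round(d,2),'F',np.round(s['wrist_force'],1),'w',round(s['gripper_width'],4))
E
python3 -c "
from h import *
delta(.502,-.2755,.12)"
```

```text
clock 2.77 pos [ 0.4251 -0.3469  0.2316] yaw -0.73 d [ 3.02 -2.88  4.48] F [0.9 1.1 0.2] w 0.0853
```

Request:
{"api": "servo_tool", "payload": {"steps": [0.75,-0.72,0.4,0,0.75,-0.72,0.4,0,0.75,-0.72,0.4,0,0.75,-0.72,0.4,0,0,0,0,0,0,0,0,0]}}

```text
clock: 3.27
tool_pos: [0.4962, -0.2814, 0.1905]
orientation: [[1.0, -0.018, -0.001], [-0.018, -1.0, 0.001], [-0.001, -0.001, -1.0]]
wrist_force: [-0.5, 0.0, -0.2]
gripper_width: 0.0851
```

```bash
python3 -c "
from h import *
delta(.502,-.2755,.12)
f=manip.grab_frame('top');cv2.imwrite('pics/t1.png',f)
s=manip.grab_frame('side')
def c(im,u,v,w,h,k): return cv2.resize(im[v:v+h,u:u+w],None,fx=k,fy=k,interpolation=cv2.INTER_CUBIC)
cv2.imwrite('pics/a1.png',np.hstack([c(f,370,200,130,180,3),c(s,310,90,130,180,3)]))
"
```

```text
clock 3.27 pos [ 0.4962 -0.2814  0.1905] yaw -1.05 d [ 0.23 -0.24  2.82] F [-0.5  0.  -0.2] w 0.0851
```

View pics/a1.png

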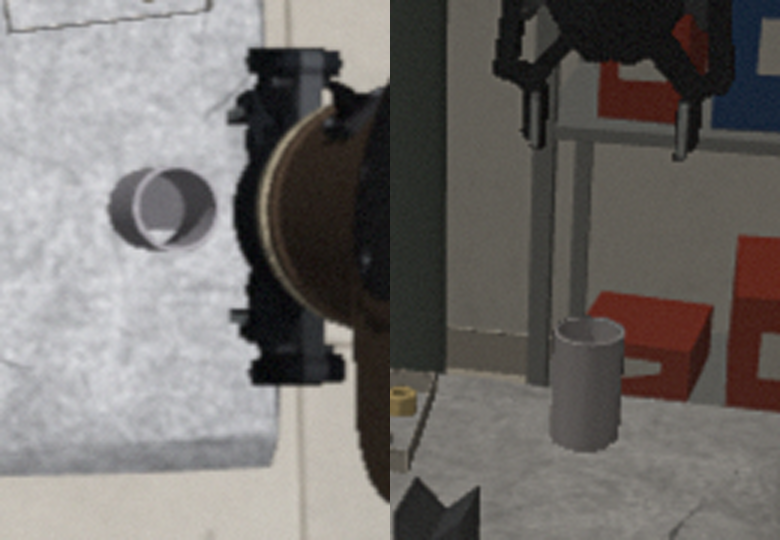

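Request:
{"api": "servo_tool", "payload": {"steps": [0.23,-0.24,0,0,0,0,0.9,0,0,0,0.9,0,0,0,0.9,0,0,0,0.9,0,0,0,0.9,0,0,0,0.9,0,0,0,0.45,0,0,0,0,0,0,0,0,0]}}

```text
clock: 4.2
tool_pos: [0.5016, -0.2774, 0.0454]
orientation: [[1.0, -0.02, -0.0], [-0.02, -1.0, 0.0], [-0.0, -0.0, -1.0]]
wrist_force: [-0.1, -1.4, -0.1]
gripper_width: 0.0856
```

```bash
python3 -c "
from h import *
delta(.502,-.2755,.044)
f=manip.grab_frame('top');cv2.imwrite('pics/t1.png',f)
s=manip.grab_frame('side')
def c(im,u,v,w,h,k): return cv2.resize(im[v:v+h,u:u+w],None,fx=k,fy=k,interpolation=cv2.INTER_CUBIC)
cv2.imwrite('pics/a2.png',c(s,310,90,130,180,3))
"
```

```text
clock 4.2 pos [ 0.5016 -0.2774  0.0454] yaw -1.17 d [ 0.01 -0.08  0.06] F [-0.1 -1.4 -0.1] w 0.0856
```

View pics/a2.png

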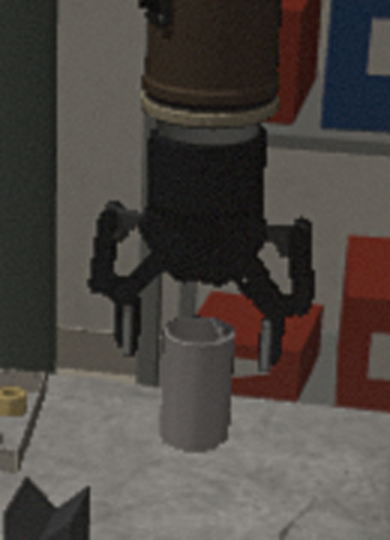

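The jaws straddle the cup at (197,340) in this crop, centred on it. I'll close them gently.

Request:
{"api": "servo_tool", "payload": {"steps": [0,-0.08,0.1,0,0,0,0,0,0,0,0,0,0,0,0,0,0,0,0,0,0,0,0,0,0,0,0,0,0,0,0,0], "hand": -1, "force": 20}}

```text
clock: 4.97
tool_pos: [0.5019, -0.2752, 0.0432]
orientation: [[1.0, -0.02, 0.001], [-0.02, -1.0, -0.0], [0.001, 0.0, -1.0]]
wrist_force: [-2.0, 1.0, 6.1]
gripper_width: 0.048
```

```bash
python3 -c "
from h import *
delta(.5527,-.134,.065)
s=manip.grab_frame('side')
def c(im,u,v,w,h,k): return cv2.resize(im[v:v+h,u:u+w],None,fx=k,fy=k,interpolation=cv2.INTER_CUBIC)
cv2.imwrite('pics/a3.png',c(s,310,90,130,180,3))
"
```

```text
clock 4.97 pos [ 0.5019 -0.2752  0.0432] yaw -1.12 d [ 1.92 -5.68 -0.87] F [-2.   1.   6.1] w 0.048
```

View pics/a3.png

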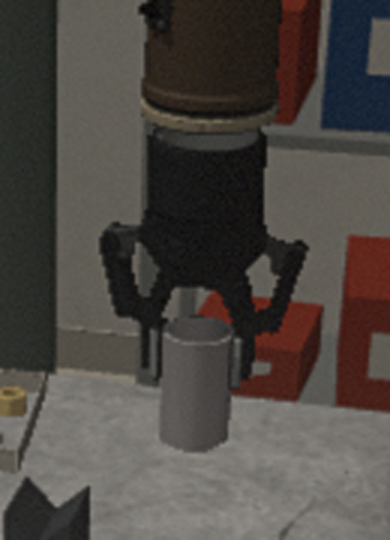

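Request:
{"api": "servo_tool", "payload": {"steps": [0,0,-0.6,0,0,0,-0.54,0,0.31,-0.95,0,0,0.31,-0.95,0,0,0.31,-0.95,0,0,0.31,-0.95,0,0,0.31,-0.95,0,0,0.31,-0.9,0,0,0,0,0,0,0,0,0,0]}}

```text
clock: 5.85
tool_pos: [0.5514, -0.1329, 0.0711]
orientation: [[1.0, -0.016, 0.0], [-0.016, -1.0, 0.001], [0.0, -0.001, -1.0]]
wrist_force: [0.0, -0.2, -1.3]
gripper_width: 0.0478
```

```bash
cat >> h.py <<'E'
def snap(name,tu,tv,su,sv,w=130,h=180,k=3):
    def c(im,u,v): return cv2.resize(im[v:v+h,u:u+w],None,fx=k,fy=k,interpolation=cv2.INTER_CUBIC)
    t=manip.grab_frame('top');s=manip.grab_frame('side')
    cv2.imwrite(f'pics/{name}_t.png',t);cv2.imwrite(f'pics/{name}_s.png',s)
    cv2.imwrite(f'pics/{name}.png',np.hstack([c(t,tu,tv),c(s,su,sv)]))
E
python3 -c "
from h import *
delta(.552,-.0996,.0716)
snap('a4',270,180,270,130)
"
```

```text
clock 5.85 pos [ 0.5514 -0.1329  0.0711] yaw -0.93 d [ 0.   -1.33 -0.02] F [ 0.  -0.2 -1.3] w 0.0478
```

View pics/a4.png

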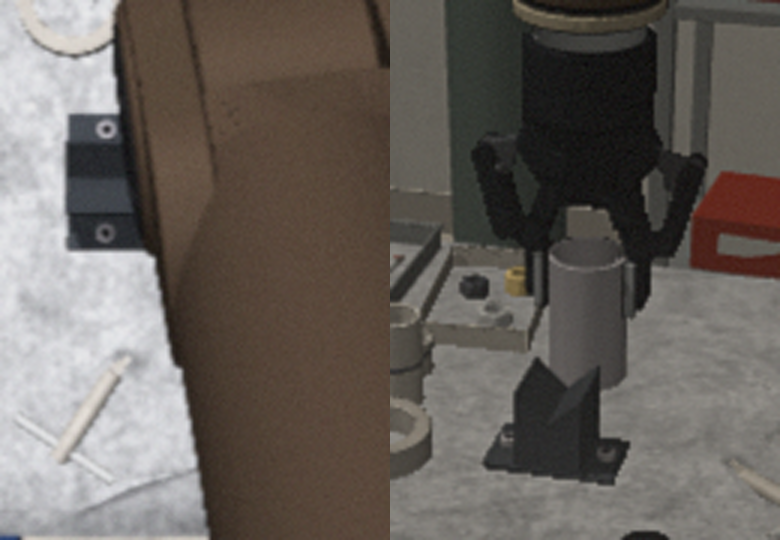

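The cup hangs upright behind the V-block, at crop (588,310). I'll push it slowly into the block's end so that it pivots between the pads.

Request:
{"api": "servo_tool", "payload": {"steps": [0,-0.3,0,0,0,-0.3,0,0,0,-0.2,0,0,0,-0.15,0,0,0,-0.15,0,0,0,0,0,0]}}

```text
clock: 6.45
tool_pos: [0.5515, -0.1081, 0.0716]
orientation: [[1.0, -0.02, 0.0], [-0.02, -1.0, -0.002], [0.0, 0.002, -1.0]]
wrist_force: [-1.0, -3.7, 2.9]
gripper_width: 0.0478
```

```bash
python3 -c "
from h import *
delta(.552,-.0996,.0716)
snap('a5',270,180,270,130)
"
```

```text
clock 6.45 pos [ 0.5515 -0.1081  0.0716] yaw -1.16 d [ 0.01 -0.34 -0.  ] F [-1.  -3.7  2.9] w 0.0478
```

View pics/a5.png

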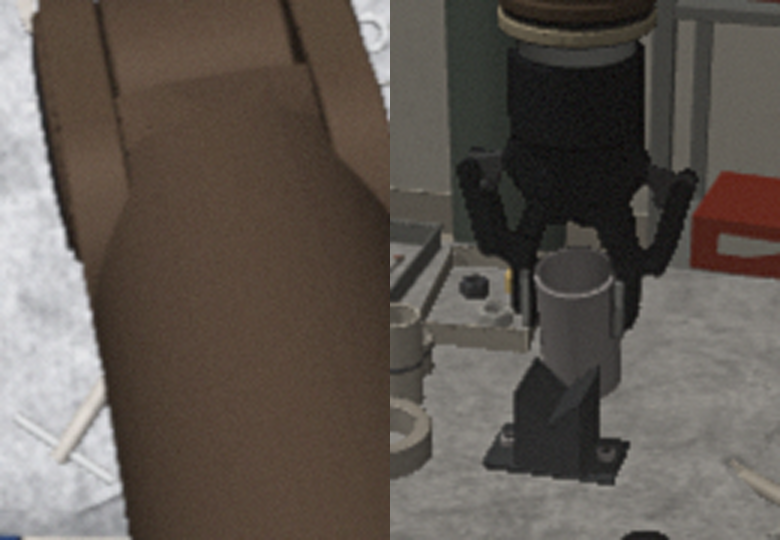

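The cup is pivoting freely at about 4 N. I'll continue, then lower and advance.

Request:
{"api": "servo_tool", "payload": {"steps": [0,-0.2,0,0,0,-0.2,0,0,0,-0.2,0,0,0,-0.2,0,0,0,-0.15,0.1,0,0,-0.15,0.1,0,0,-0.15,0.1,0,0,-0.15,0.1,0,0,0,0,0]}}

```text
clock: 7.3
tool_pos: [0.5536, -0.071, 0.0615]
orientation: [[1.0, -0.018, 0.003], [-0.018, -1.0, 0.001], [0.003, -0.001, -1.0]]
wrist_force: [4.3, -1.4, 2.8]
gripper_width: 0.0474
```

```bash
python3 -c "
from h import *
delta(.552,-.068,.054)
snap('a6',270,180,270,130)
"
```

```text
clock 7.3 pos [ 0.5536 -0.071   0.0615] yaw -1.05 d [-0.07 -0.12  0.3 ] F [ 4.3 -1.4  2.8] w 0.0474
```

View pics/a6.png

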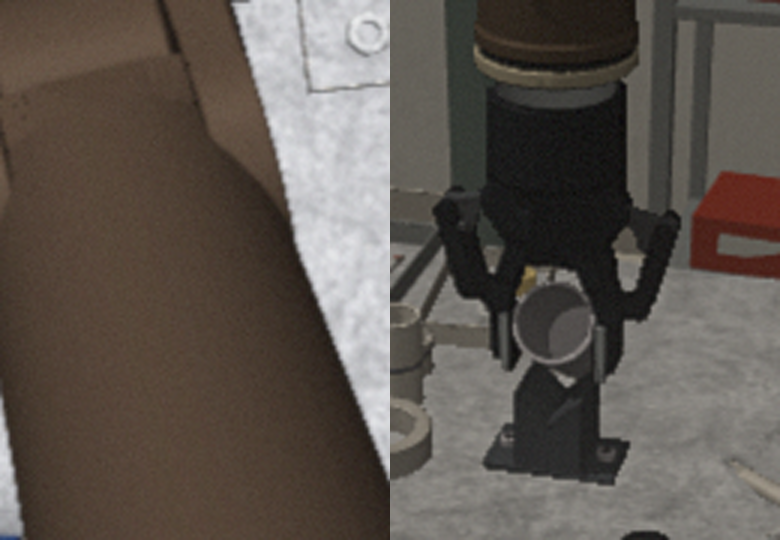

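Request:
{"api": "servo_tool", "payload": {"steps": [0,-0.1,0.07,0,0,-0.1,0.08,0,0,-0.05,0.08,0,0,0,0.07,0,0,0,0.0,0,0,0,0,0]}}

```text
clock: 7.9
tool_pos: [0.5539, -0.0652, 0.0543]
orientation: [[1.0, -0.019, 0.003], [-0.019, -1.0, 0.001], [0.003, -0.001, -1.0]]
wrist_force: [5.1, 0.2, 4.9]
gripper_width: 0.0478
```

```bash
python3 -c "
from h import *
delta(.552,-.065,.054)
snap('a7',270,180,270,130)
"
```

```text
clock 7.9 pos [ 0.5539 -0.0652  0.0543] yaw -1.09 d [-0.08 -0.01  0.01] F [5.1 0.2 4.9] w 0.0478
```

View pics/a7.png

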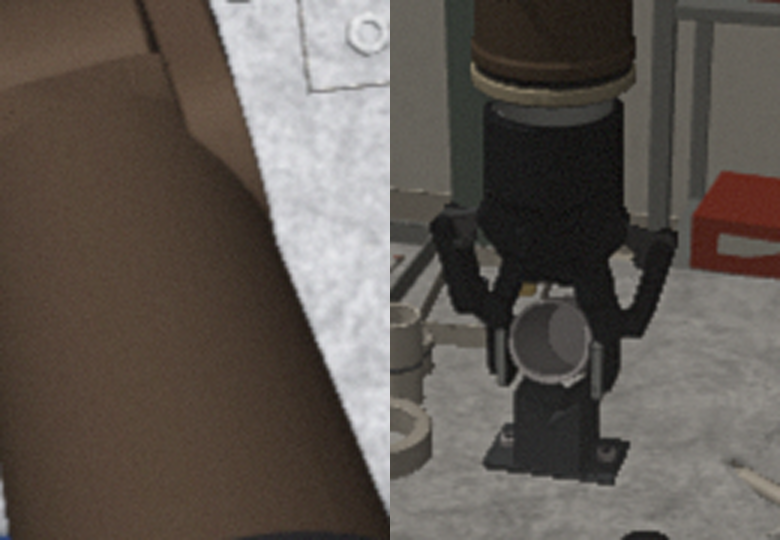

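Request:
{"api": "servo_tool", "payload": {"steps": [0.07,0,0.04,0,0,0,0.0,0,0,0,0,0]}}

```text
clock: 8.25
tool_pos: [0.5543, -0.0651, 0.053]
orientation: [[1.0, -0.019, 0.001], [-0.019, -1.0, 0.001], [0.001, -0.001, -1.0]]
wrist_force: [1.2, 2.1, 7.0]
gripper_width: 0.0479
```

Request:
{"api": "servo_tool", "payload": {"steps": [0,0,0,0,0,0,0,0,0,0,0,0,0,0,0,0,0,0,0,0,0,0,0,0], "hand": 1}}

```text
clock: 8.75
tool_pos: [0.5538, -0.0661, 0.0524]
orientation: [[1.0, -0.02, -0.001], [-0.02, -1.0, 0.0], [-0.001, 0.0, -1.0]]
wrist_force: [0.7, -0.5, 0.5]
gripper_width: 0.0856
```

```bash
python3 -c "
from h import *
delta(.553,-.11,.13)
snap('a8',270,180,270,130)
"
```

```text
clock 8.75 pos [ 0.5538 -0.0661  0.0524] yaw -1.13 d [ 0.    1.76 -3.11] F [ 0.7 -0.5  0.5] w 0.0856
```

View pics/a8.png

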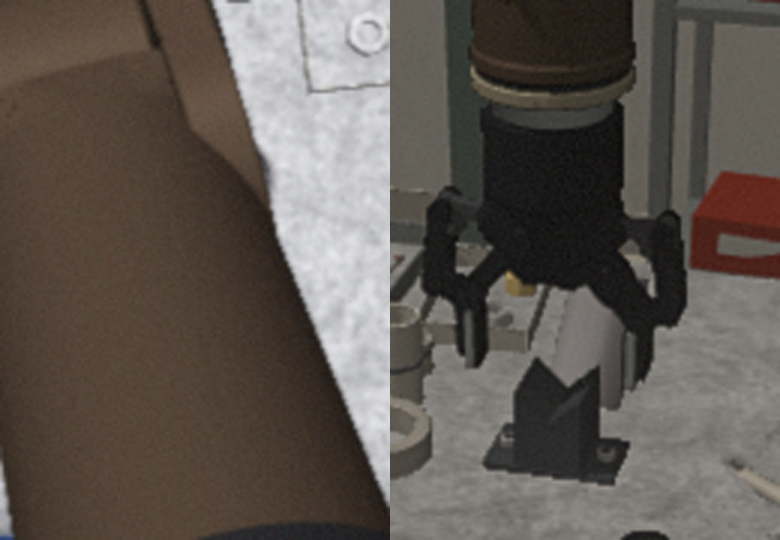

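Request:
{"api": "servo_tool", "payload": {"steps": [0,0,0,0,0,0,0,0]}}

```text
clock: 9.02
tool_pos: [0.554, -0.0661, 0.0525]
orientation: [[1.0, -0.02, -0.0], [-0.02, -1.0, -0.0], [-0.0, 0.0, -1.0]]
wrist_force: [0.6, 1.3, -1.1]
gripper_width: 0.0856
```

```bash
python3 -c "
from h import *
delta(.553,-.11,.13)
snap('a9',270,180,290,180,100,120,4)
"
```

```text
clock 9.02 pos [ 0.554  -0.0661  0.0525] yaw -1.13 d [-0.01  1.76 -3.1 ] F [ 0.6  1.3 -1.1] w 0.0856
```

View pics/a9.png

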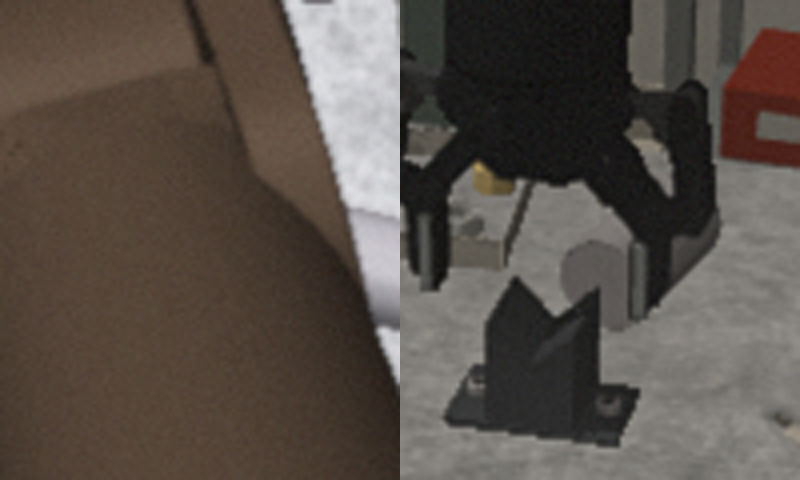

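The cup slid off the −y end of the groove and fell onto the worktop. I raise the tool and look for it.

Request:
{"api": "servo_tool", "payload": {"steps": [0,0,-1,0,0,0,-1,0,0,0,-1,0,0,0,-1,0,0,0,-1,0,0,0,0,0]}}

```text
clock: 9.62
tool_pos: [0.5567, -0.0658, 0.1825]
orientation: [[1.0, -0.02, 0.007], [-0.02, -1.0, -0.001], [0.007, 0.0, -1.0]]
wrist_force: [0.9, 0.4, -0.2]
gripper_width: 0.0856
```

```bash
python3 -c "
from h import *
delta(.553,-.11,.13)
snap('b1',300,150,290,130)
"
```

```text
clock 9.62 pos [ 0.5567 -0.0658  0.1825] yaw -1.12 d [-0.13  1.77  2.1 ] F [ 0.9  0.4 -0.2] w 0.0856
```

View pics/b1_t.png

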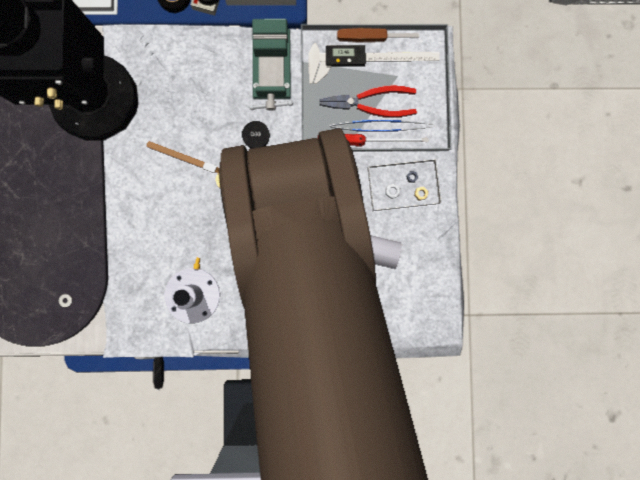

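View pics/b1_s.png

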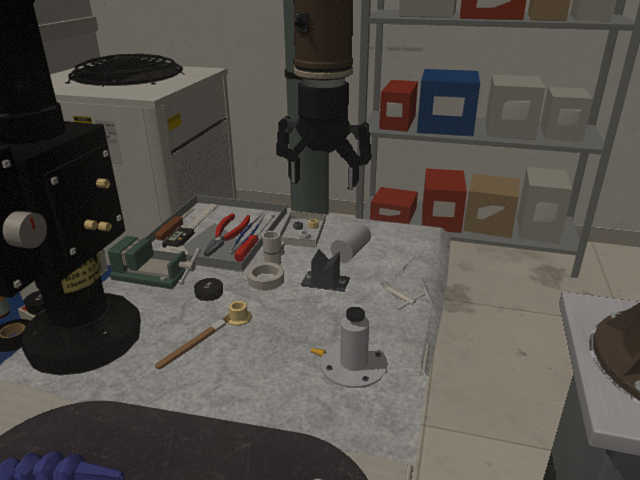

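The cup lies on the worktop with its closed end facing +y, at side (350,242) and top (388,250). I move the arm aside to measure its pose.

Request:
{"api": "servo_tool", "payload": {"steps": [0,-1,0,0,0,-1,0,0,0,-1,0,0,0,-1,0,0,0,0,0,0,0,0,0,0]}}

```text
clock: 10.22
tool_pos: [0.5552, 0.0356, 0.1764]
orientation: [[1.0, -0.016, -0.002], [-0.016, -1.0, 0.0], [-0.002, -0.0, -1.0]]
wrist_force: [1.1, -0.5, -0.6]
gripper_width: 0.0851
```

```bash
python3 -c "
from h import *
delta(.553,-.11,.13)
snap('b2',350,200,315,210,100,85,4)
"
```

```text
clock 10.22 pos [0.5552 0.0356 0.1764] yaw -0.93 d [0.01 5.83 1.85] F [ 1.1 -0.5 -0.6] w 0.0851
```

View pics/b2.png

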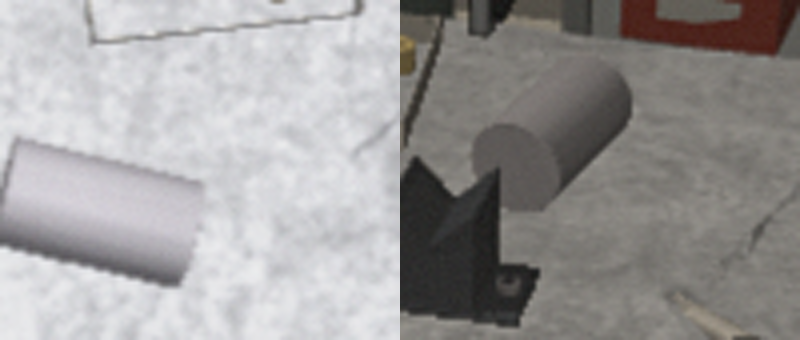

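```bash
python3 -c "
from h import *
a=plane('top',351.9,247.4,.024);b=plane('top',397.75,258.4,.024);print(a,b,np.linalg.norm(a-b),np.degrees(np.arctan2(*(b-a)[[1,0]])))
snap('b3',350,200,315,210,100,85,4)
a=cv2.imread('pics/b2_t.png').astype(int);b=cv2.imread('pics/b3_t.png').astype(int);d=np.abs(a-b).max(2)[220:290,345:420];print((d>25).sum(),d.max())
a=cv2.imread('pics/b1_t.png').astype(int);d=np.abs(a-b).max(2)[220:290,380:420];print((d>25).sum())
"
```

```text
[ 0.53991122 -0.1564678   0.024     ] [ 0.52022868 -0.23527243  0.024     ] 0.08122543765334596 -104.02350061735854
20 40
262
```

Request:
{"api": "servo_tool", "payload": {"steps": [0,0.5,0.5,0,0,0.5,0.5,0,0,0,0,0]}}

```text
clock: 10.67
tool_pos: [0.5541, 0.0046, 0.1502]
orientation: [[1.0, -0.024, -0.004], [-0.024, -1.0, -0.002], [-0.004, 0.002, -1.0]]
wrist_force: [-0.8, -0.4, -0.3]
gripper_width: 0.0854
```

```bash
python3 -c "
from h import *
snap('b4',350,200,315,210,100,85,4)
print(manip.get_state()['clock'])
bg=cv2.imread('pics/top0.png').astype(int)
for n in('b2','b3','b4'):
    im=cv2.imread(f'pics/{n}_t.png').astype(int)
    d=(np.abs(im-bg).max(2)>22).astype(np.uint8)
    d[:, :349]=0; d[:225]=0; d[285:]=0; d[:,407:]=0
    print(n,cv2.minAreaRect(np.argwhere(cv2.morphologyEx(d,cv2.MORPH_OPEN,np.ones((3,3))))[:,::-1].astype(np.float32)))
"
```

```text
10.7667
b2 ((377.5, 254.5), (59.0, 57.0), 90.0)
b3 ((377.5, 254.5), (59.0, 57.0), 90.0)
b4 ((377.5, 254.5), (59.0, 57.0), 90.0)
```

View pics/b4.png

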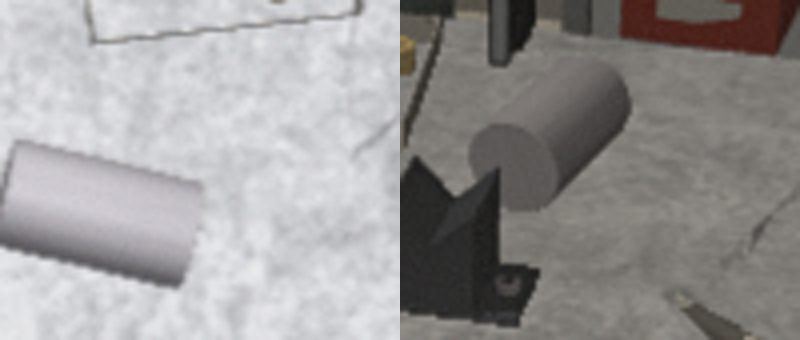

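```bash
python3 -c "
from h import *
delta(.531,-.1935,.13)
"
```

```text
clock 10.77 pos [0.5552 0.008  0.1523] yaw -1.25 d [-0.79  8.08  0.89] F [ 0.1  0.6 -0.2] w 0.0854
```

Request:
{"api": "servo_tool", "payload": {"steps": [-0.1,1,0,0,-0.1,1,0,0,-0.1,1,0,0,-0.1,1,0,0,-0.1,1,0,0,-0.1,1,0,0,-0.1,1,0,0,-0.1,1,0,0.2,0,0,0,1,0,0,0,1,0,0,0,1,0,0,0,0]}}

```text
clock: 11.77
tool_pos: [0.5324, -0.19, 0.1535]
orientation: [[0.97, -0.244, 0.002], [-0.244, -0.97, 0.0], [0.001, -0.0, -1.0]]
wrist_force: [0.3, -0.3, 0.5]
gripper_width: 0.0852
```

```bash
python3 -c "
from h import *
delta(.531,-.1935,.007)
"
```

```text
clock 11.77 pos [ 0.5324 -0.19    0.1535] yaw -14.09 d [-0.03  0.15  5.86] F [ 0.3 -0.3  0.5] w 0.0852
```

Request:
{"api": "servo_tool", "payload": {"steps": [-0.03,0.15,0,0,0,0,0.9,0,0,0,0.9,0,0,0,0.9,0,0,0,0.9,0,0,0,0.9,0,0,0,0.8,0,0,0,0.5,0,0,0,0,0,0,0,0,0]}}

```text
clock: 12.6
tool_pos: [0.53, -0.194, 0.0077]
orientation: [[0.971, -0.239, -0.0], [-0.239, -0.971, 0.0], [-0.001, -0.0, -1.0]]
wrist_force: [0.2, -1.0, 0.2]
gripper_width: 0.0855
```

```bash
python3 -c "
from h import *
delta(.531,-.1935,.007)
snap('b5',350,200,305,160,100,125,4)
"
```

```text
clock 12.6 pos [ 0.53   -0.194   0.0077] yaw -13.85 d [ 0.03 -0.03  0.03] F [ 0.2 -1.   0.2] w 0.0855
```

View pics/b5.png

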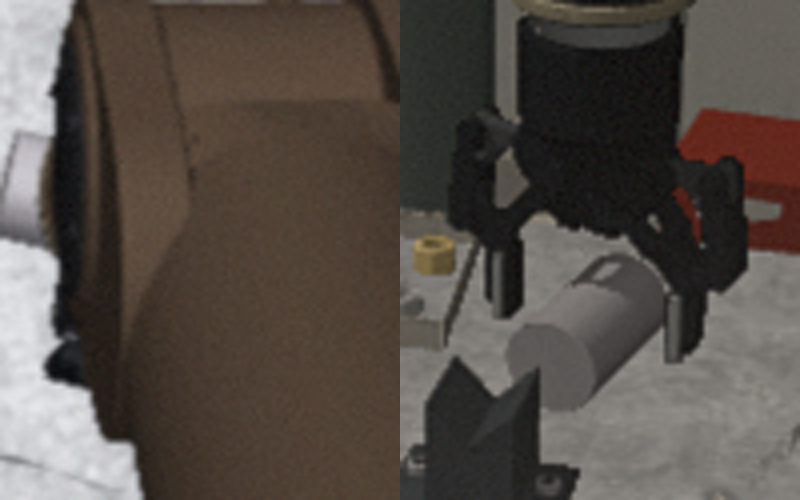

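The jaws straddle the lying cup, so I close on it and lift.

Request:
{"api": "servo_tool", "payload": {"steps": [0,0,0,0,0,0,0,0,0,0,0,0,0,0,0,0,0,0,0,0,0,0,0,0], "hand": -1, "force": 40}}

```text
clock: 13.2
tool_pos: [0.5304, -0.1943, 0.0085]
orientation: [[0.971, -0.241, 0.001], [-0.241, -0.971, -0.001], [0.001, 0.0, -1.0]]
wrist_force: [-1.1, -0.5, 7.3]
gripper_width: 0.047
```

Request:
{"api": "servo_tool", "payload": {"steps": [0,0,-0.7,0,0,0,-0.9,0,0,0,-0.9,0,0,0,-0.9,0,0,0,0,-1,0,0,0,-1,0,0,0,-1,0,0,0,-0.15,0,0,0,0]}}

```text
clock: 13.95
tool_pos: [0.5298, -0.1942, 0.0926]
orientation: [[1.0, -0.024, -0.0], [-0.024, -1.0, 0.0], [-0.0, -0.0, -1.0]]
wrist_force: [0.3, 0.3, -1.0]
gripper_width: 0.0471
```

```bash
python3 -c "
from h import *
delta(.5537,-.0766,.1)
snap('b6',350,200,305,130,100,140,4)
"
```

```text
clock 13.95 pos [ 0.5298 -0.1942  0.0926] yaw -1.4 d [ 0.84 -4.73 -0.3 ] F [ 0.3  0.3 -1. ] w 0.0471
```

View pics/b6.png

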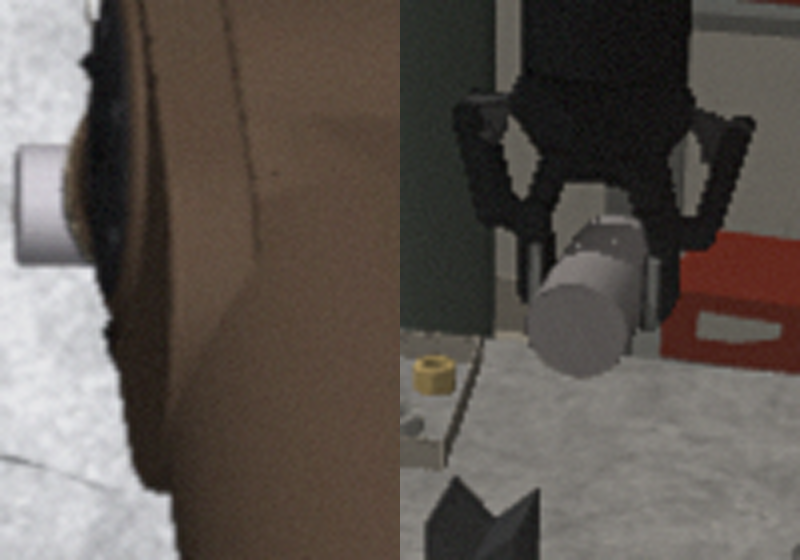

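```bash
python3 -c "
from h import *
print(plane('top',353.4,251,.111))
"
```

```text
[ 0.53025476 -0.15144681  0.111     ]
```

Request:
{"api": "servo_tool", "payload": {"steps": [0.16,-0.94,0,0,0.17,-0.95,0,0,0.17,-0.95,0,0,0.17,-0.95,0,0,0.17,-0.94,0,0,0,0,0.3,0,0,0,0.3,0,0,0,0.3,0,0,0,0.2,0,0,0,0,0,0,0,0,0]}}

```text
clock: 14.97
tool_pos: [0.5532, -0.0774, 0.0645]
orientation: [[1.0, -0.025, -0.001], [-0.025, -1.0, -0.0], [-0.001, 0.0, -1.0]]
wrist_force: [-0.2, 0.2, -0.7]
gripper_width: 0.0474
```

```bash
python3 -c "
from h import *
delta(.5537,-.0766,.053)
snap('b7',270,200,270,160,100,140,4)
"
```

```text
clock 14.97 pos [ 0.5532 -0.0774  0.0645] yaw -1.42 d [ 0.02 -0.03  0.46] F [-0.2  0.2 -0.7] w 0.0474
```

View pics/b7.png

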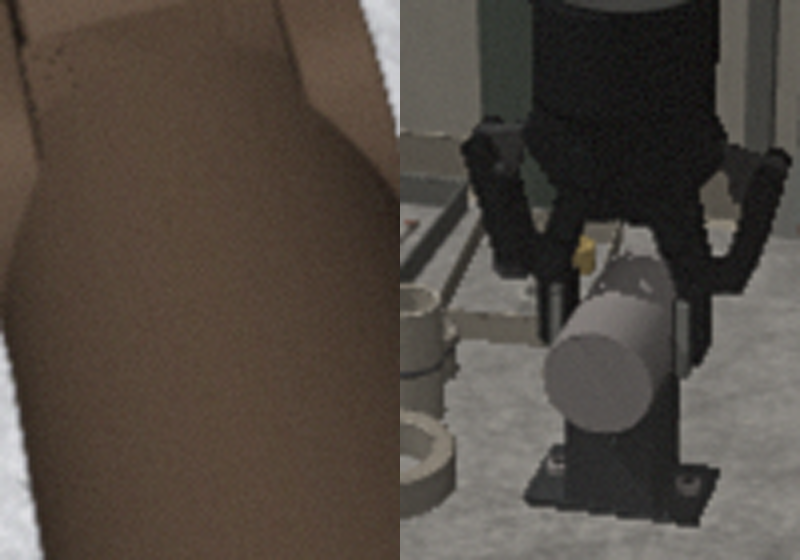

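Request:
{"api": "servo_tool", "payload": {"steps": [0,-0.02,0.15,0,0,0,0.15,0,0,0,0.12,0,0,0,0,0,0,0,0,0]}}

```text
clock: 15.48
tool_pos: [0.5543, -0.076, 0.0564]
orientation: [[1.0, -0.023, 0.002], [-0.023, -1.0, -0.001], [0.002, 0.001, -1.0]]
wrist_force: [-5.7, 0.0, 23.5]
gripper_width: 0.0468
```

Request:
{"api": "servo_tool", "payload": {"steps": [-0.03,0,-0.08,0,0,0,0,0]}}

```text
clock: 15.65
tool_pos: [0.5536, -0.0759, 0.0572]
orientation: [[1.0, -0.023, 0.002], [-0.023, -1.0, -0.0], [0.002, 0.0, -1.0]]
wrist_force: [0.4, -0.6, 3.1]
gripper_width: 0.0471
```

```bash
python3 -c "
from h import *
delta(.5537,-.0766,.053)
snap('b8',270,200,270,160,100,140,4)
"
```

```text
clock 15.65 pos [ 0.5536 -0.0759  0.0572] yaw -1.33 d [0.   0.03 0.17] F [ 0.4 -0.6  3.1] w 0.0471
```

View pics/b8.png

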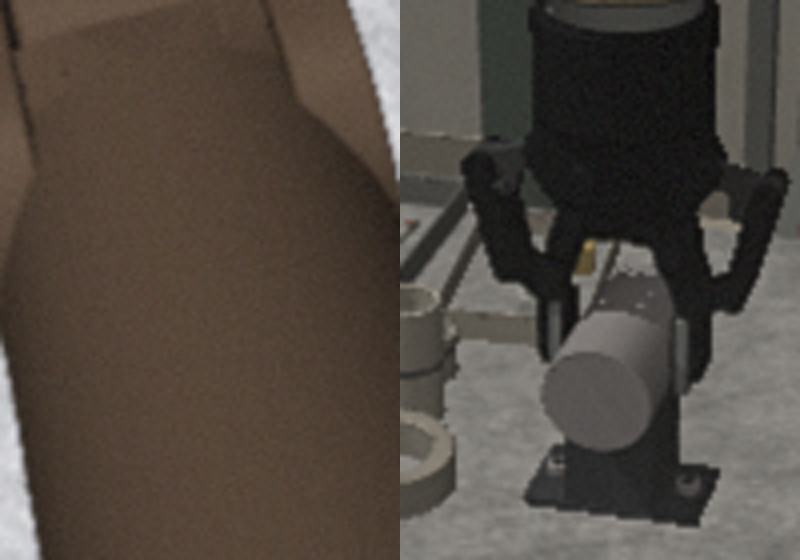

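The cup is seated in the V with a contact force of about 3 N. I release it.

Request:
{"api": "servo_tool", "payload": {"steps": [0,0,0,0,0,0,0,0,0,0,0,0,0,0,0,0,0,0,0,0,0,0,0,0,0,0,0,0], "hand": 1, "force": 20}}

```text
clock: 16.33
tool_pos: [0.5529, -0.0758, 0.0564]
orientation: [[1.0, -0.023, -0.0], [-0.023, -1.0, 0.0], [-0.0, -0.0, -1.0]]
wrist_force: [0.1, 0.3, -0.5]
gripper_width: 0.0856
```

```bash
python3 -c "
from h import *
delta(.5537,-.0766,.053)
snap('b9',270,200,270,160,100,140,4)
"
```

```text
clock 16.33 pos [ 0.5529 -0.0758  0.0564] yaw -1.32 d [0.03 0.03 0.14] F [ 0.1  0.3 -0.5] w 0.0856
```

View pics/b9.png

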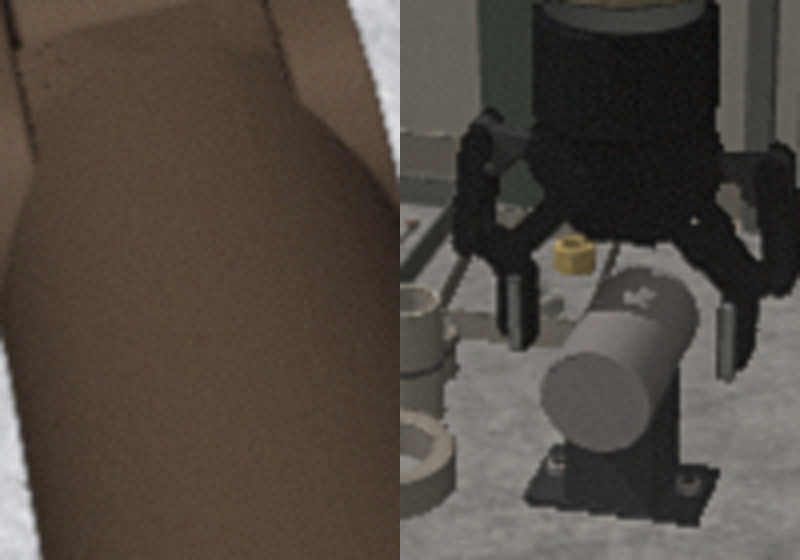

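```bash
python3 -c "
from h import *
print(plane('side',318.9,260.1,.072))
delta(.5533,-.053,.0564)
"
```

```text
[ 0.55518877 -0.03721786  0.072     ]
clock 16.43 pos [ 0.5529 -0.0759  0.0565] yaw -1.32 d [-0.01 -0.91  0.  ] F [-0.5  0.5  0.8] w 0.0856
```

Request:
{"api": "servo_tool", "payload": {"steps": [0,-0.42,0,0,0,-0.42,0,0,0,0,0,0]}}

```text
clock: 16.68
tool_pos: [0.5536, -0.0511, 0.0568]
orientation: [[1.0, -0.02, 0.001], [-0.02, -1.0, 0.002], [0.0, -0.002, -1.0]]
wrist_force: [-0.0, 1.3, 0.3]
gripper_width: 0.0854
```

Request:
{"api": "servo_tool", "payload": {"steps": [0,0,0,0,0,0,0,0,0,0,0,0,0,0,0,0,0,0,0,0,0,0,0,0], "hand": -1, "force": 20}}

```text
clock: 17.18
tool_pos: [0.5547, -0.0551, 0.0571]
orientation: [[1.0, -0.024, 0.002], [-0.024, -1.0, 0.0], [0.002, -0.0, -1.0]]
wrist_force: [4.8, 0.5, 2.1]
gripper_width: 0.0474
```

Request:
{"api": "servo_tool", "payload": {"steps": [0,0,-0.4,0,0,0,-0.4,0,0,0,0,0]}}

```text
clock: 17.43
tool_pos: [0.5537, -0.055, 0.0783]
orientation: [[1.0, -0.023, 0.001], [-0.023, -1.0, -0.0], [0.001, 0.0, -1.0]]
wrist_force: [0.3, 0.7, -1.2]
gripper_width: 0.0475
```

```bash
python3 -c "
from h import *
delta(.5533,-.1185,.0655)
snap('c1',270,200,270,140,100,140,4)
"
```

```text
clock 17.43 pos [ 0.5537 -0.055   0.0783] yaw -1.34 d [0.04 2.54 0.51] F [ 0.3  0.7 -1.2] w 0.0475
```

View pics/c1.png

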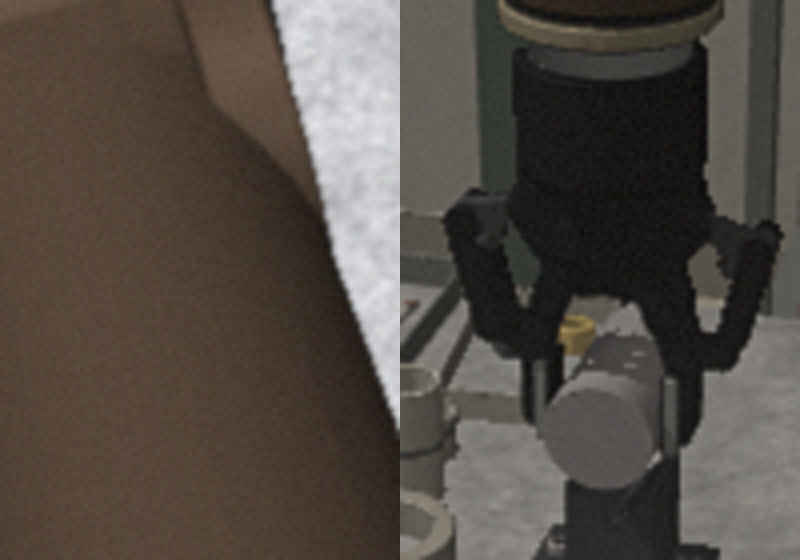

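Request:
{"api": "servo_tool", "payload": {"steps": [0,0.85,0,0,0,0.85,0,0,0,0.84,0,0,0,0,0.4,0,0,0,0.4,0,0,0,0,0]}}

```text
clock: 18.03
tool_pos: [0.5507, -0.1194, 0.0544]
orientation: [[1.0, -0.024, -0.003], [-0.024, -1.0, -0.001], [-0.003, 0.001, -1.0]]
wrist_force: [1.4, -7.7, -5.2]
gripper_width: 0.0475
```

Request:
{"api": "servo_tool", "payload": {"steps": [0,0,0.1,0,0,0,0.1,0,0,0,0,0]}}

```text
clock: 18.28
tool_pos: [0.5514, -0.1197, 0.0508]
orientation: [[1.0, -0.024, -0.001], [-0.024, -1.0, -0.002], [-0.001, 0.002, -1.0]]
wrist_force: [-0.0, -8.6, -0.9]
gripper_width: 0.0475
```

```bash
python3 -c "
from h import *
delta(.5533,-.1185,.045)
snap('c2',270,200,270,140,100,140,4)
"
```

```text
clock 18.28 pos [ 0.5514 -0.1197  0.0508] yaw -1.35 d [ 0.07 -0.05  0.23] F [-0.  -8.6 -0.9] w 0.0475
```

View pics/c2.png

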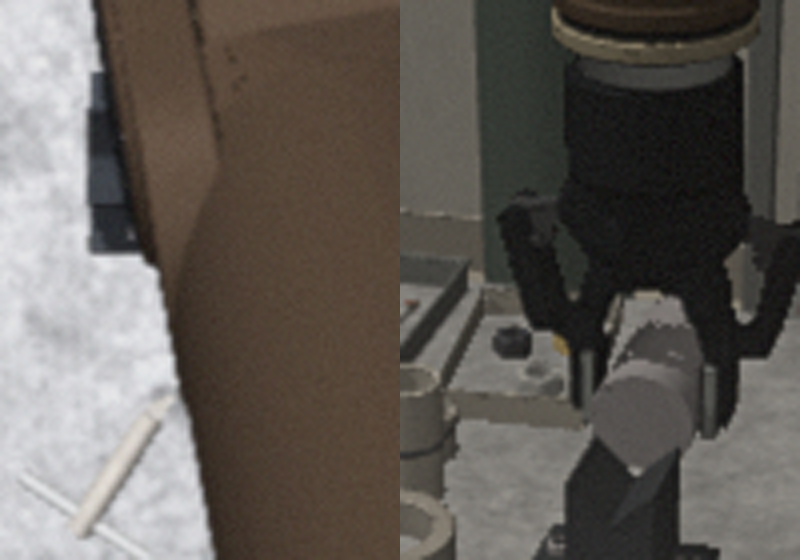

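Request:
{"api": "servo_tool", "payload": {"steps": [0,0.1,-0.2,0,0,0,-0.4,0,0.06,-0.4,0,0,0,0,0,0]}}

```text
clock: 18.72
tool_pos: [0.5547, -0.1074, 0.0674]
orientation: [[1.0, -0.02, 0.002], [-0.02, -1.0, 0.002], [0.002, -0.002, -1.0]]
wrist_force: [0.1, 1.0, -1.6]
gripper_width: 0.0475
```

Request:
{"api": "servo_tool", "payload": {"steps": [0,0,0.3,0,0,0,0.2,0,0,0,0.1,0,0,0,0,0]}}

```text
clock: 19.05
tool_pos: [0.5537, -0.1118, 0.0518]
orientation: [[1.0, -0.024, 0.0], [-0.024, -1.0, -0.002], [0.0, 0.002, -1.0]]
wrist_force: [-3.3, -3.5, 13.3]
gripper_width: 0.0476
```

```bash
python3 -c "
from h import *
delta(.5533,-.1125,.045)
snap('c3',270,200,270,140,100,140,4)
"
```

```text
clock 19.05 pos [ 0.5537 -0.1118  0.0518] yaw -1.35 d [-0.01  0.03  0.27] F [-3.3 -3.5 13.3] w 0.0476
```

View pics/c3.png

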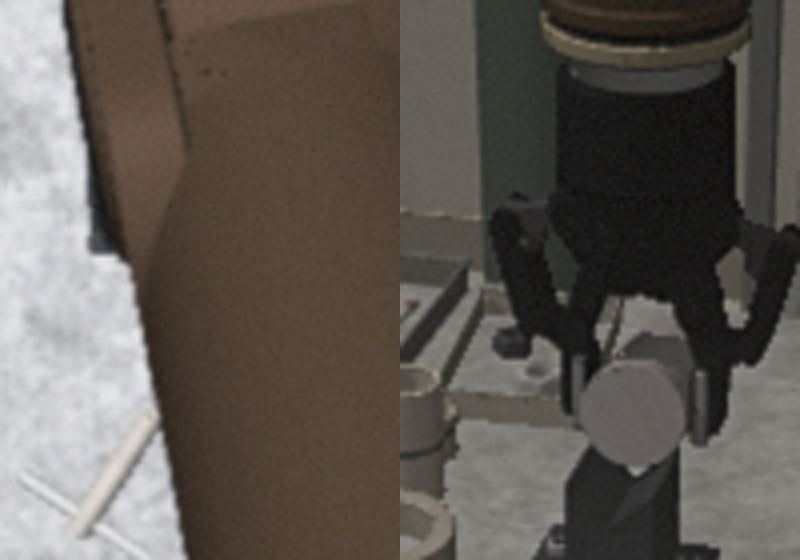

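Request:
{"api": "servo_tool", "payload": {"steps": [0,0.15,0,0,0,0,0.08,0,0,0,0.08,0,0,0,0.04,0,0,0,0,0]}}

```text
clock: 19.57
tool_pos: [0.5536, -0.116, 0.047]
orientation: [[1.0, -0.024, 0.0], [-0.024, -1.0, -0.002], [0.0, 0.002, -1.0]]
wrist_force: [-4.4, -4.6, 15.4]
gripper_width: 0.0477
```

```bash
python3 -c "
from h import *
delta(.5533,-.1155,.0476)
snap('c4',270,200,270,140,100,140,4)
"
```

```text
clock 19.57 pos [ 0.5536 -0.116   0.047 ] yaw -1.38 d [-0.01 -0.02 -0.02] F [-4.4 -4.6 15.4] w 0.0477
```

View pics/c4.png

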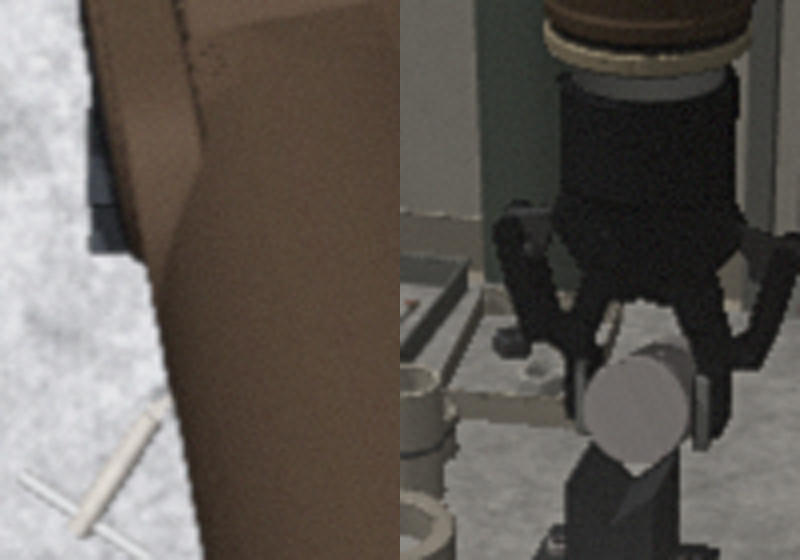

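```bash
python3 -c "
from h import *
for u,v in((329.1,241.6),):
    o,d=ray('side',u,v)
    for y in(-.096,-.1,-.105): print(o+d*(y-o[1])/d[1])
"
```

```text
[ 0.55282411 -0.096       0.07631065]
[ 0.55385025 -0.1         0.0740548 ]
[ 0.55513294 -0.105       0.07123498]
```

Request:
{"api": "servo_tool", "payload": {"steps": [0,0.1,-0.3,0,0,0,-0.8,0,0,0,-0.8,0,0,0,-0.7,0,0,-0.9,0,0,0,-0.95,0,0,0,-0.95,0,0,0,-0.95,0,0,0,-0.95,0,0,0,-0.95,0,0,0,0,0,0]}}

```text
clock: 20.58
tool_pos: [0.5562, 0.0305, 0.1113]
orientation: [[1.0, -0.016, -0.0], [-0.016, -1.0, 0.004], [-0.0, -0.004, -1.0]]
wrist_force: [0.0, 0.0, 0.2]
gripper_width: 0.0474
```

```bash
python3 -c "
from h import *
delta(.5533,.0214,.056)
snap('c5',240,140,270,110,100,140,4)
"
```

```text
clock 20.58 pos [0.5562 0.0305 0.1113] yaw -0.94 d [-0.11  0.37  2.21] F [0.  0.  0.2] w 0.0474
```

View pics/c5.png

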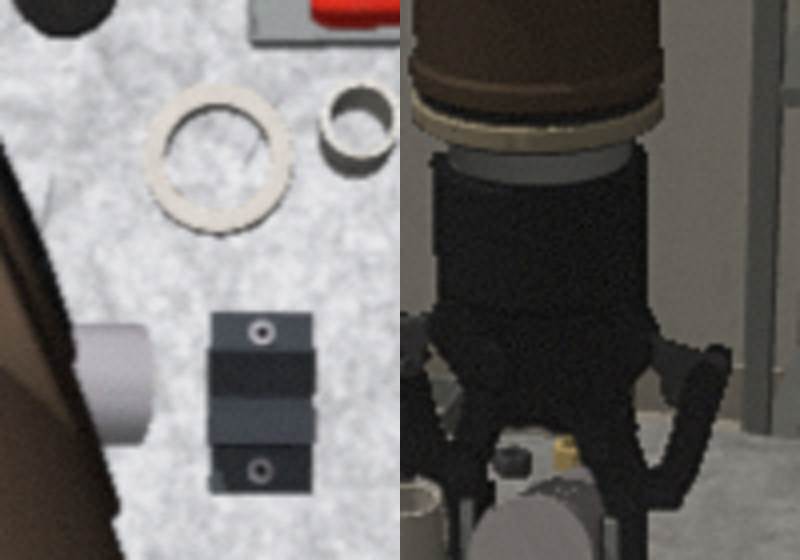

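Request:
{"api": "servo_tool", "payload": {"steps": [0,0,0.7,0,0,0,0.8,0,0,0,0.7,0,0,0,0,0,0,0,0,0]}}

```text
clock: 21.1
tool_pos: [0.5559, 0.0229, 0.0557]
orientation: [[1.0, -0.024, -0.003], [-0.024, -1.0, -0.001], [-0.003, 0.001, -1.0]]
wrist_force: [-0.2, 0.5, 0.1]
gripper_width: 0.0474
```

```bash
python3 -c "
from h import *
delta(.5555,-.0286,.056)
snap('c6',240,140,260,140,100,140,4)
"
```

```text
clock 21.1 pos [0.5559 0.0229 0.0557] yaw -1.39 d [ 0.03  2.06 -0.01] F [-0.2  0.5  0.1] w 0.0474
```

View pics/c6.png

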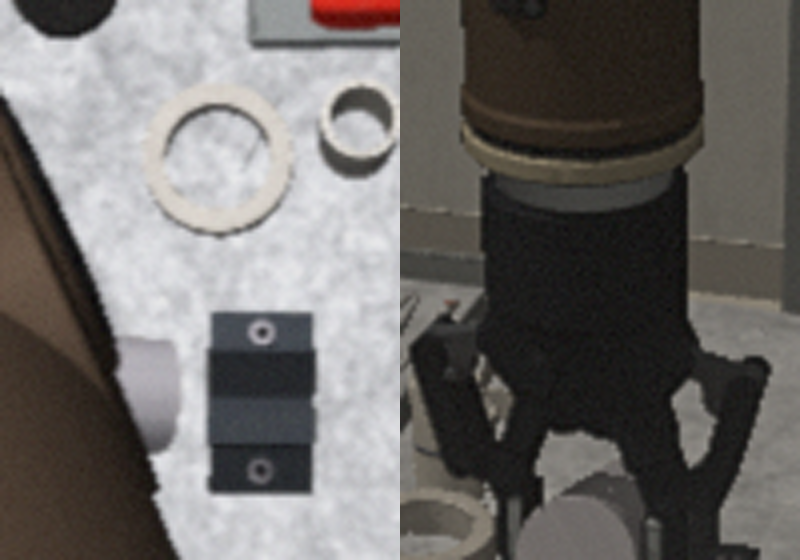

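Request:
{"api": "servo_tool", "payload": {"steps": [0,0.3,0,0,0,0.2,0,0,0,0.2,0,0,0,0.2,0,0,0,0,0,0]}}

```text
clock: 21.62
tool_pos: [0.5566, 0.0024, 0.0572]
orientation: [[1.0, -0.023, 0.001], [-0.023, -1.0, 0.002], [0.001, -0.002, -1.0]]
wrist_force: [-0.6, 5.6, -0.7]
gripper_width: 0.0474
```

```bash
python3 -c "
from h import *
print(plane('top',284.9,240,.05))
delta(.5555,-.0286,.056)
snap('c7',240,140,260,140,100,140,4)
"
```

```text
[ 0.55213519 -0.04224487  0.05      ]
clock 21.62 pos [0.5566 0.0024 0.0572] yaw -1.34 d [-0.01  1.24  0.04] F [-0.6  5.6 -0.7] w 0.0474
```

View pics/c7.png

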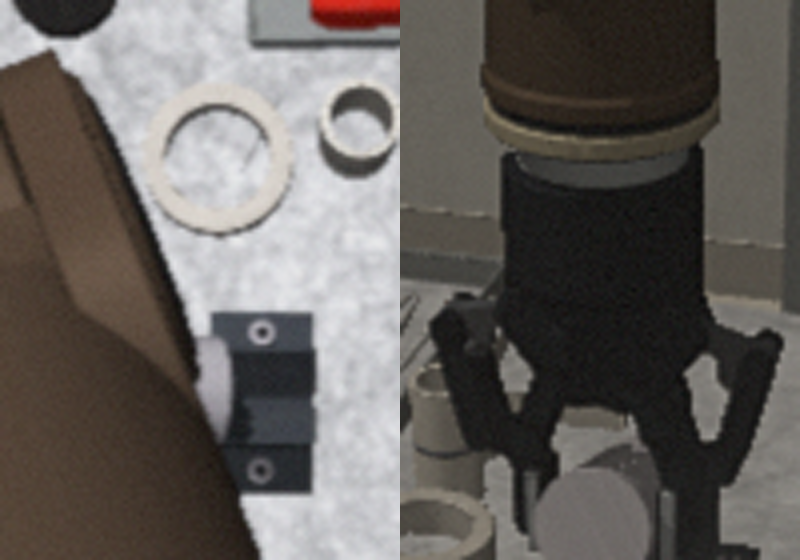

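```bash
python3 -c "
import cv2
s=cv2.imread('pics/c7_s.png');cv2.imwrite('pics/c7z.png',cv2.resize(s[220:330,240:370],None,fx=6,fy=5.4,interpolation=cv2.INTER_CUBIC))
"
```

```text
(no output)
```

View pics/c7z.png

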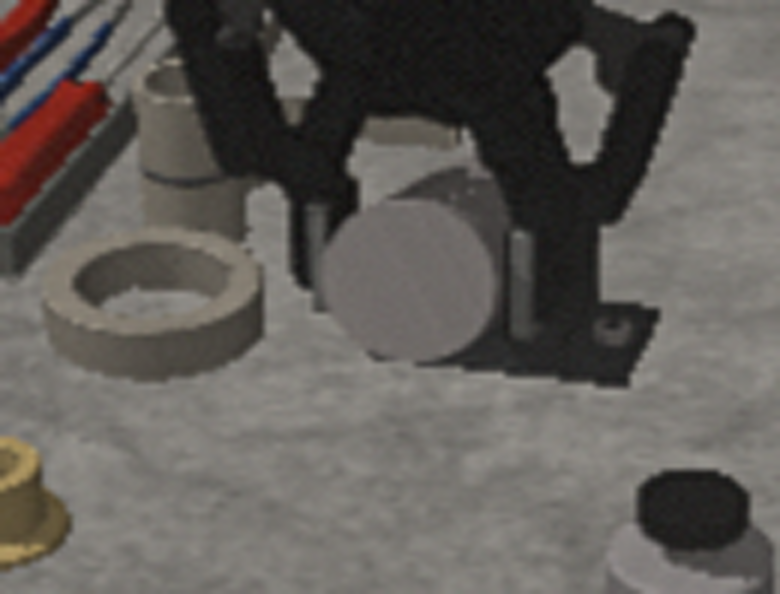

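```bash
python3 -c "
from h import *
for a in(20,26,32,38):
    r=np.radians(a); print(a,proj('side',[.5566,.0024+.02*np.cos(r),.0727+.02*np.sin(r)]))
print('obs 308.4 271.4')
"
```

```text
20 [[308.06088119 274.27219248]]
26 [[308.18842196 272.9552513 ]]
32 [[308.35268821 271.62543489]]
38 [[308.55175348 270.2983326 ]]
obs 308.4 271.4
```

Request:
{"api": "servo_tool", "payload": {"steps": [0,-0.4,0,0,0,-0.4,0,0,0,0,0.25,0,0,0,0.18,0,0,0,0,0]}}

```text
clock: 22.13
tool_pos: [0.5559, 0.0213, 0.0445]
orientation: [[1.0, -0.023, -0.002], [-0.023, -1.0, -0.001], [-0.002, 0.001, -1.0]]
wrist_force: [-0.0, -0.3, 0.7]
gripper_width: 0.048
```

Request:
{"api": "servo_tool", "payload": {"steps": [0,0.3,0,0,0,0.2,0,0,0,0.2,0,0,0,0.1,0,0,0,0,0,0]}}

```text
clock: 22.55
tool_pos: [0.5565, 0.0078, 0.0464]
orientation: [[1.0, -0.019, 0.002], [-0.019, -1.0, 0.008], [0.001, -0.008, -1.0]]
wrist_force: [-2.7, 20.9, 0.8]
gripper_width: 0.0473
```

```bash
python3 -c "
from h import *
delta(.5555,-.0286,.056)
snap('c8',240,140,250,210,100,100,4)
"
```

```text
clock 22.55 pos [0.5565 0.0078 0.0464] yaw -1.11 d [-0.01  1.45 -0.39] F [-2.7 20.9  0.8] w 0.0473
```

View pics/c8.png

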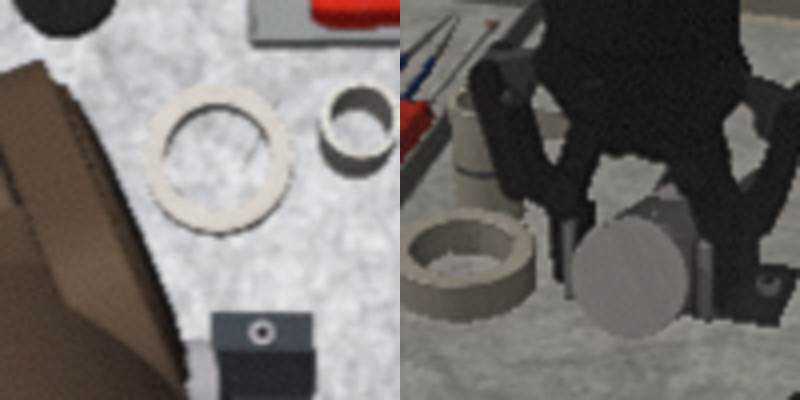

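The rim is jamming by friction on the block's face. Raising the tool while it keeps pushing should make that same friction turn the mouth down.

Request:
{"api": "servo_tool", "payload": {"steps": [0,0.03,-0.22,0,0,0.05,-0.22,0,0,0.1,-0.2,0,0,0.11,-0.19,0,0,0,0,0]}}

```text
clock: 23.07
tool_pos: [0.5562, -0.0065, 0.0673]
orientation: [[1.0, -0.025, 0.0], [-0.025, -1.0, 0.0], [0.0, -0.0, -1.0]]
wrist_force: [-1.3, 4.1, 0.3]
gripper_width: 0.0476
```

```bash
python3 -c "
from h import *
delta(.5555,-.0286,.056)
snap('c9',240,140,250,200,100,100,4)
"
```

```text
clock 23.07 pos [ 0.5562 -0.0065  0.0673] yaw -1.41 d [-0.01  0.89  0.45] F [-1.3  4.1  0.3] w 0.0476
```

View pics/c9.png

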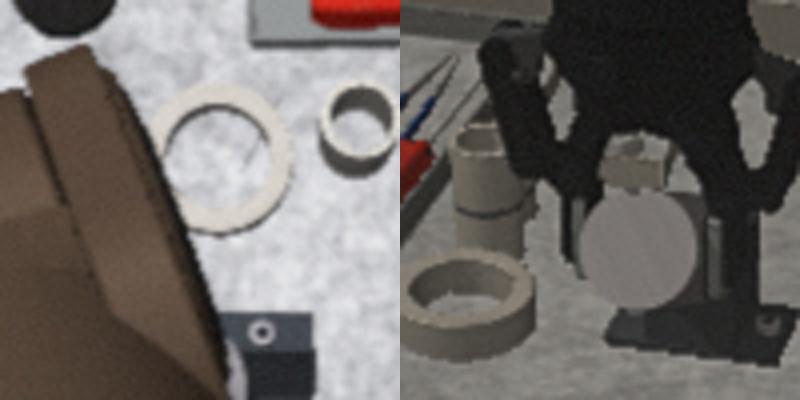

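```bash
python3 -c "
from h import *
def c(L=.02):
  for a in(20,30,40,50,60):
    r=np.radians(a); print(a,proj('side',[.5562,-.0065+L*np.cos(r),.0828+L*np.sin(r)]).round(1))
c()
im=cv2.imread('pics/c9_t.png')
cv2.imwrite('pics/c9z.png',cv2.resize(im[205:270,280:330],None,fx=8,fy=8,interpolation=cv2.INTER_CUBIC))
"
```

```text
20 [[309.8 265.9]]
30 [[310.  263.7]]
40 [[310.4 261.5]]
50 [[310.8 259.4]]
60 [[311.3 257.4]]
```

View pics/c9z.png

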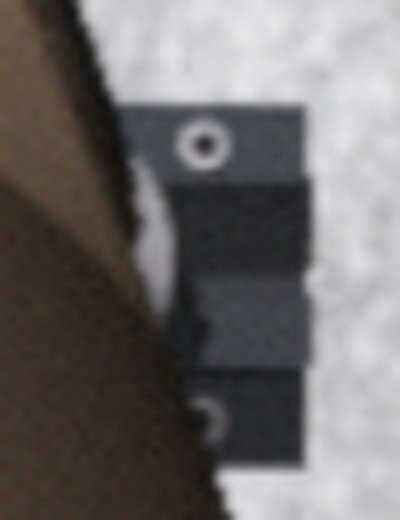

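Request:
{"api": "servo_tool", "payload": {"steps": [0,-0.3,-0.3,0,0,-0.2,-0.8,0,0,0,-0.9,0,0,0,-0.9,0,0,0,-0.4,0,0,0,0,0]}}

```text
clock: 23.67
tool_pos: [0.5579, 0.0068, 0.1515]
orientation: [[1.0, -0.024, 0.004], [-0.024, -1.0, -0.001], [0.004, 0.0, -1.0]]
wrist_force: [-0.0, -0.3, -2.7]
gripper_width: 0.0472
```

```bash
python3 -c "
from h import *
delta(.461,.178,.147)
"
```

```text
clock 23.67 pos [0.5579 0.0068 0.1515] yaw -1.36 d [-4.04 -6.76  0.16] F [-0.  -0.3 -2.7] w 0.0472
```

Request:
{"api": "servo_tool", "payload": {"steps": [0,-0.9,0,0,0,-0.9,0,0,-0.6,-0.9,0,0,-0.7,-0.85,0,0,-0.7,-0.85,0,0,-0.7,-0.85,0,0,-0.7,-0.8,0,0,-0.64,-0.71,0,0,0,0,0,0,0,0,0,0]}}

```text
clock: 24.5
tool_pos: [0.4581, 0.1787, 0.1481]
orientation: [[1.0, -0.02, -0.001], [-0.02, -1.0, -0.001], [-0.001, 0.001, -1.0]]
wrist_force: [0.1, -0.4, -0.7]
gripper_width: 0.0473
```

```bash
python3 -c "
from h import *
delta(.461,.172,.1277)
snap('d1',120,200,270,150,130,150,3)
"
```

```text
clock 24.5 pos [0.4581 0.1787 0.1481] yaw -1.17 d [0.12 0.26 0.82] F [ 0.1 -0.4 -0.7] w 0.0473
```

View pics/d1_s.png

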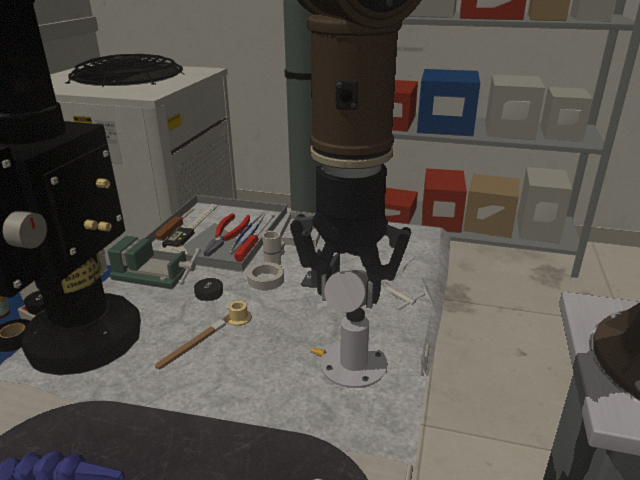

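View pics/d1_t.png

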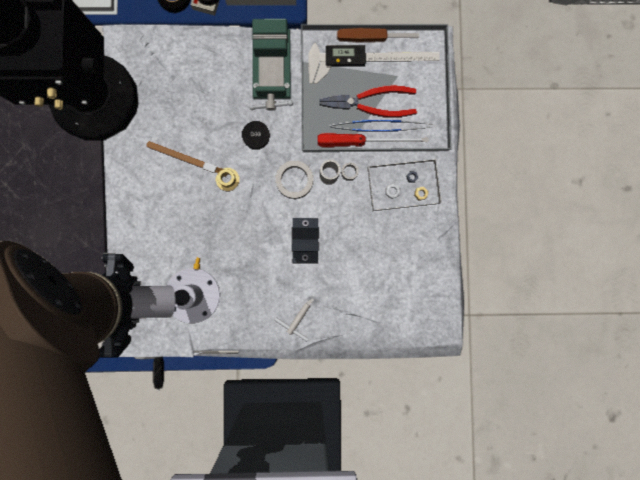

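```bash
python3 -c "
from h import *
im=cv2.imread('pics/d1_t.png');cv2.imwrite('pics/d1z.png',cv2.resize(im[260:340,130:220],None,fx=8,fy=7,interpolation=cv2.INTER_CUBIC))
print(plane('top',174,300,.1436))
for a in(25,32,38,45):
    r=np.radians(a); print(a,proj('side',[.4581,.1787+.02*np.cos(r),.1636+.02*np.sin(r)]).round(1))
s=cv2.imread('pics/d1_s.png');cv2.imwrite('pics/d1y.png',cv2.resize(s[250:330,300:400],None,fx=8,fy=7,interpolation=cv2.INTER_CUBIC))
"
```

```text
[0.45849583 0.12004353 0.1436    ]
25 [[345.4 296.3]]
32 [[345.7 294.2]]
38 [[345.9 292.4]]
45 [[346.3 290.3]]
```

View pics/d1z.png

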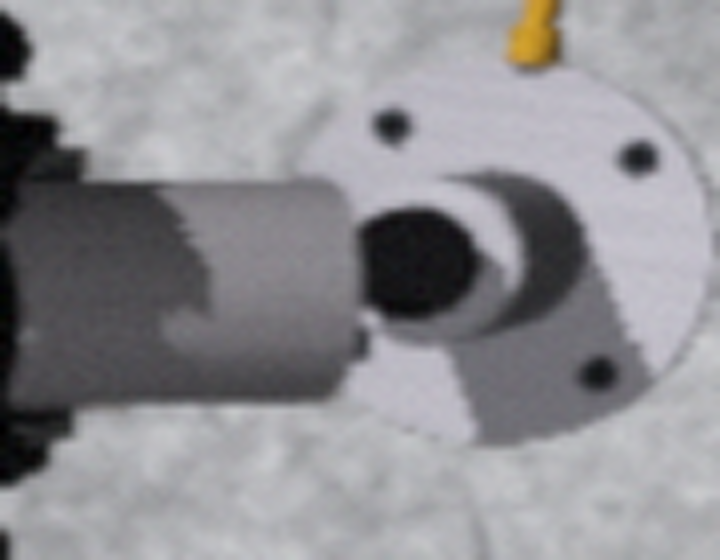

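View pics/d1y.png

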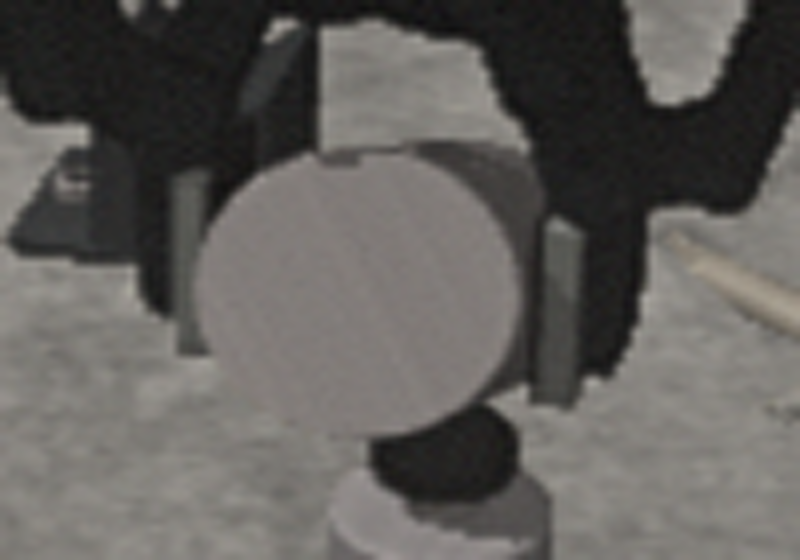

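Request:
{"api": "servo_tool", "payload": {"steps": [0.13,0.26,0.3,0,0,0,0.4,0,0,0,0.26,0,0,0,0,0,0,0,0,0]}}

```text
clock: 25.02
tool_pos: [0.4625, 0.1706, 0.1245]
orientation: [[1.0, -0.024, -0.001], [-0.024, -1.0, -0.001], [-0.001, 0.001, -1.0]]
wrist_force: [0.3, -3.0, 4.3]
gripper_width: 0.0476
```

```bash
cat >> h.py <<'E'
def zoom(name,t=(260,340,130,220),s=(250,330,300,400),kx=8,ky=7):
    delta(.461,.120,.1)
    a=manip.grab_frame('top');b=manip.grab_frame('side')
    cv2.imwrite(f'pics/{name}_t.png',a);cv2.imwrite(f'pics/{name}_s.png',b)
    r=lambda im,q:cv2.resize(im[q[0]:q[1],q[2]:q[3]],(390,350),interpolation=cv2.INTER_CUBIC)
    cv2.imwrite(f'pics/{name}.png',np.hstack([r(a,t),r(b,s)]))
E
python3 -c "
from h import *
zoom('d2')"
```

```text
clock 25.02 pos [0.4625 0.1706 0.1245] yaw -1.38 d [-0.01  2.02  0.98] F [ 0.3 -3.   4.3] w 0.0476
```

View pics/d2.png

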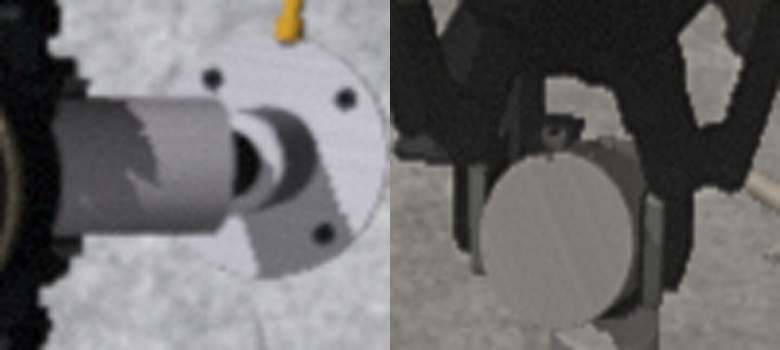

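Request:
{"api": "servo_tool", "payload": {"steps": [0,0,-0.4,0,-0.05,-0.45,0,0,0,0,0.3,0,0,0,0.3,0,0,0,0,0,0,0,0,0]}}

```text
clock: 25.62
tool_pos: [0.4606, 0.1825, 0.1191]
orientation: [[1.0, -0.023, -0.002], [-0.023, -1.0, -0.001], [-0.002, 0.001, -1.0]]
wrist_force: [-0.6, -0.2, -1.6]
gripper_width: 0.047
```

```bash
python3 -c "
from h import *
zoom('d3')"
```

```text
clock 25.62 pos [0.4606 0.1825 0.1191] yaw -1.3 d [0.07 2.5  0.76] F [-0.6 -0.2 -1.6] w 0.047
```

View pics/d3.png

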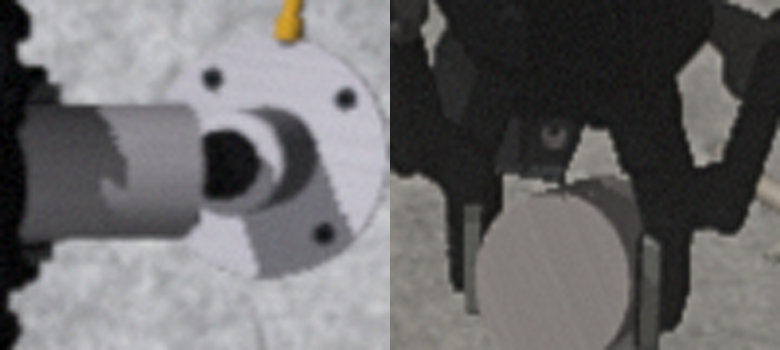

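Request:
{"api": "servo_tool", "payload": {"steps": [0,0.2,0,0,0,0.2,0,0,0,0.2,-0.08,0,0,0.2,-0.12,0,0,0.2,-0.08,0,0,0,0,0]}}

```text
clock: 26.22
tool_pos: [0.4613, 0.1585, 0.128]
orientation: [[1.0, -0.023, 0.002], [-0.023, -1.0, 0.002], [0.002, -0.002, -1.0]]
wrist_force: [-1.0, 5.2, 3.3]
gripper_width: 0.0475
```

```bash
python3 -c "
from h import *
zoom('d4')"
```

```text
clock 26.22 pos [0.4613 0.1585 0.128 ] yaw -1.34 d [0.02 1.54 1.12] F [-1.   5.2  3.3] w 0.0475
```

View pics/d4.png

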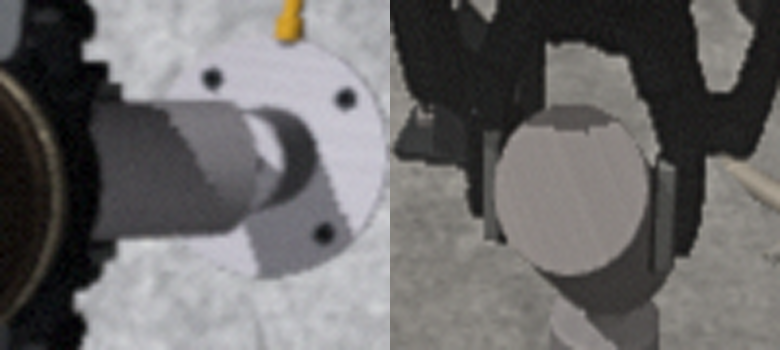

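It is working: the underside now shows at side crop (615,285), so the mouth is turning down. I continue along the arc.

Request:
{"api": "servo_tool", "payload": {"steps": [0,0.2,-0.06,0,0,0.2,-0.05,0,0,0.2,-0.04,0,0,0.15,-0.02,0,0,0,0,0]}}

```text
clock: 26.73
tool_pos: [0.4609, 0.1397, 0.132]
orientation: [[1.0, -0.023, 0.002], [-0.023, -1.0, 0.002], [0.002, -0.002, -1.0]]
wrist_force: [-1.3, 4.9, 1.9]
gripper_width: 0.047
```

```bash
python3 -c "
from h import *
zoom('d5')"
```

```text
clock 26.73 pos [0.4609 0.1397 0.132 ] yaw -1.34 d [0.02 0.79 1.28] F [-1.3  4.9  1.9] w 0.047
```

View pics/d5.png

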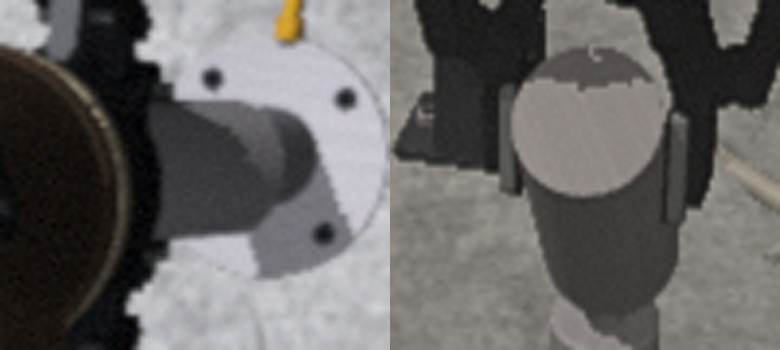

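Request:
{"api": "servo_tool", "payload": {"steps": [0,0.2,-0.02,0,0,0.2,0,0,0,0.2,0,0,0,0.1,0,0,0,0,0,0]}}

```text
clock: 27.25
tool_pos: [0.4603, 0.122, 0.1321]
orientation: [[1.0, -0.023, 0.001], [-0.023, -1.0, 0.002], [0.001, -0.002, -1.0]]
wrist_force: [-0.1, 5.7, -1.7]
gripper_width: 0.0477
```

```bash
python3 -c "
from h import *
zoom('d6')"
```

```text
clock 27.25 pos [0.4603 0.122  0.1321] yaw -1.34 d [0.03 0.08 1.28] F [-0.1  5.7 -1.7] w 0.0477
```

View pics/d6.png

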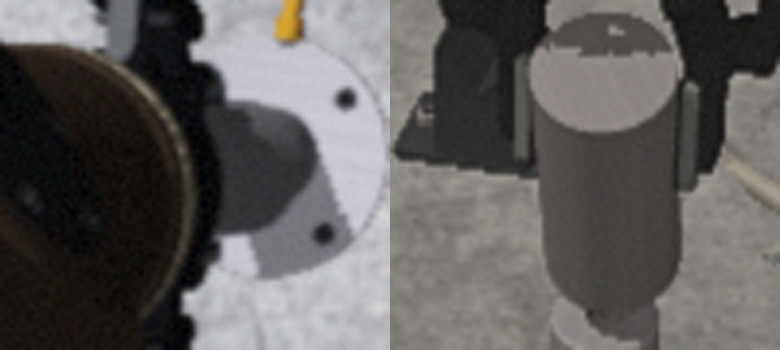

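Request:
{"api": "servo_tool", "payload": {"steps": [0,0.15,0.02,0,0,0.15,0.03,0,0,0.12,0.03,0,0,0,0,0]}}

```text
clock: 27.68
tool_pos: [0.4601, 0.1116, 0.13]
orientation: [[1.0, -0.023, 0.001], [-0.023, -1.0, 0.002], [0.001, -0.002, -1.0]]
wrist_force: [0.0, 5.6, -0.7]
gripper_width: 0.0471
```

```bash
python3 -c "
from h import *
zoom('d7')"
```

```text
clock 27.68 pos [0.4601 0.1116 0.13  ] yaw -1.32 d [ 0.03 -0.34  1.2 ] F [ 0.   5.6 -0.7] w 0.0471
```

View pics/d7.png

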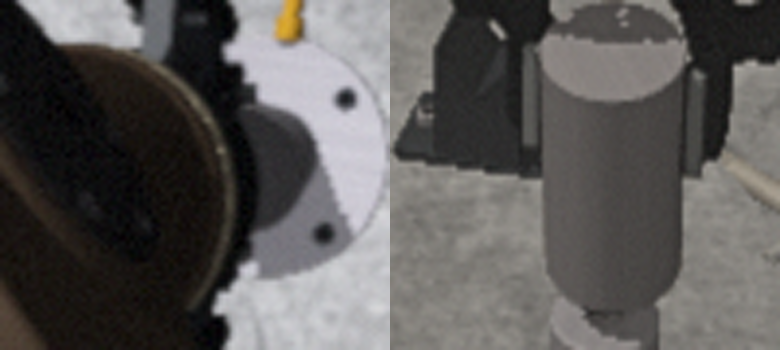

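```bash
python3 -c "
from h import *
s=cv2.imread('pics/d7_s.png');cv2.imwrite('pics/d7z.png',cv2.resize(s[235:335,320:400],None,fx=6,fy=6,interpolation=cv2.INTER_CUBIC))
th=np.linspace(0,2*np.pi,50)
p=np.array([.4601,.1116,.1455]);L=.024
for a in(80,85,90,95):
    r=np.radians(a);ax=np.array([0,np.cos(r),np.sin(r)]) # toward bottom
    n=np.array([0,-np.sin(r),np.cos(r)]);x=np.array([1,0,0])
    C=p+ax*L+.024*(np.outer(np.cos(th),x)+np.outer(np.sin(th),n))
    D=p+ax*(L-.083)+.024*(np.outer(np.cos(th),x)+np.outer(np.sin(th),n))
    q=proj('side',C);w=proj('side',D)
    print(a,'face h/w',round(np.ptp(q[:,1])/np.ptp(q[:,0]),3),'xw',np.ptp(q[:,0]).round(1),'rim w',np.ptp(w[:,0]).round(1), 'face cy',q[:,1].mean().round(1),'low rim',w[:,1].max().round(1))
"
```

```text
80 face h/w 0.652 xw 37.3 rim w 34.7 face cy 263.4 low rim 321.6
85 face h/w 0.583 xw 37.2 rim w 34.9 face cy 262.4 low rim 323.1
90 face h/w 0.512 xw 37.1 rim w 35.1 face cy 261.6 low rim 324.4
95 face h/w 0.437 xw 37.0 rim w 35.3 face cy 260.8 low rim 325.3
```

View pics/d7z.png

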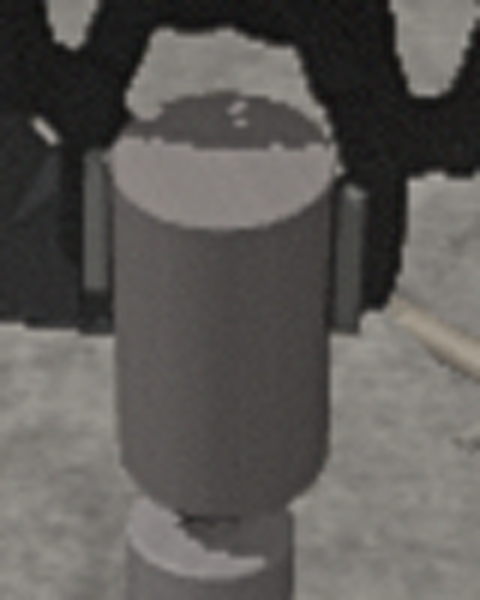

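Request:
{"api": "servo_tool", "payload": {"steps": [0,0.15,0.02,0,0,0.14,0.02,0,0,0,0,0]}}

```text
clock: 28.03
tool_pos: [0.4597, 0.1043, 0.1288]
orientation: [[1.0, -0.023, 0.001], [-0.023, -1.0, 0.002], [0.001, -0.002, -1.0]]
wrist_force: [-0.0, 6.8, -1.9]
gripper_width: 0.0474
```

```bash
python3 -c "
from h import *
zoom('d8')
s=cv2.imread('pics/d8_s.png');cv2.imwrite('pics/d8z.png',cv2.resize(s[235:335,320:400],None,fx=6,fy=6,interpolation=cv2.INTER_CUBIC))"
```

```text
clock 28.03 pos [0.4597 0.1043 0.1288] yaw -1.32 d [ 0.04 -0.63  1.15] F [-0.   6.8 -1.9] w 0.0474
```

View pics/d8z.png

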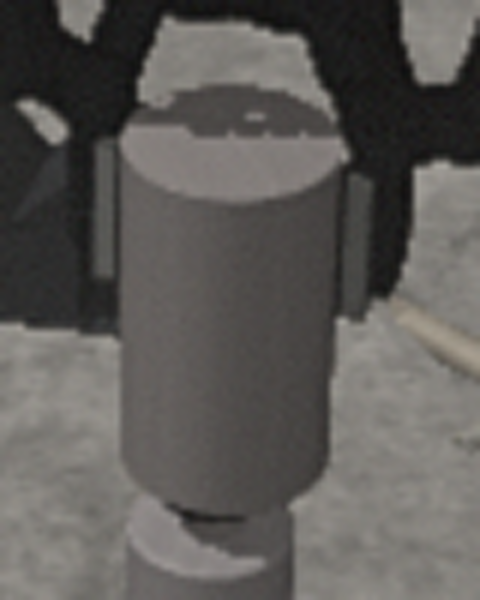

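Request:
{"api": "servo_tool", "payload": {"steps": [0.02,-0.34,0,0,0.02,-0.34,0,0,0,0,0,0]}}

```text
clock: 28.38
tool_pos: [0.4609, 0.1215, 0.1287]
orientation: [[1.0, -0.022, -0.0], [-0.022, -1.0, -0.001], [-0.0, 0.001, -1.0]]
wrist_force: [-0.4, -0.5, -0.7]
gripper_width: 0.0474
```

```bash
python3 -c "
from h import *
zoom('d9')
s=cv2.imread('pics/d9_s.png');cv2.imwrite('pics/d9z.png',cv2.resize(s[235:335,320:400],None,fx=6,fy=6,interpolation=cv2.INTER_CUBIC))"
```

```text
clock 28.38 pos [0.4609 0.1215 0.1287] yaw -1.26 d [0.01 0.06 1.15] F [-0.4 -0.5 -0.7] w 0.0474
```

View pics/d9z.png

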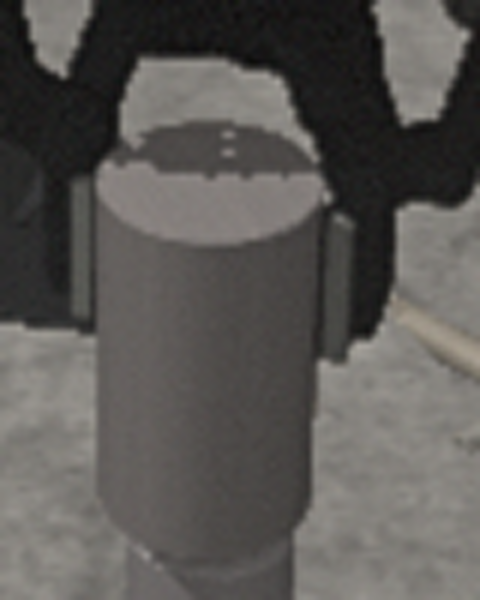

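View pics/d9_t.png

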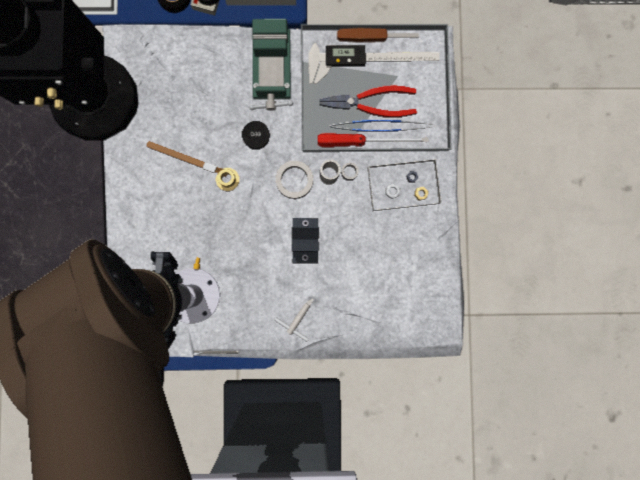

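```bash
python3 -c "
from h import *
for z in(.165,.09,.07,.04): 
  for x in(.4597,.461): print(z,x,(proj('side',[x,.12,z])+.5-[320,235])*6)
s=cv2.imread('pics/d9_s.png');cv2.imwrite('pics/d9y.png',cv2.resize(s[300:390,310:400],None,fx=6,fy=6,interpolation=cv2.INTER_CUBIC))
"
```

```text
0.165 0.4597 [[227.62009907 199.48359199]]
0.165 0.461 [[221.6775226  198.67997261]]
0.09 0.4597 [[218.70055292 483.69479696]]
0.09 0.461 [[213.05254568 482.81164931]]
0.07 0.4597 [[216.46762014 554.84466339]]
0.07 0.461 [[210.89329769 553.94352135]]
0.04 0.4597 [[213.22409408 658.19593635]]
0.04 0.461 [[207.75676363 657.27002183]]
```

View pics/d9y.png

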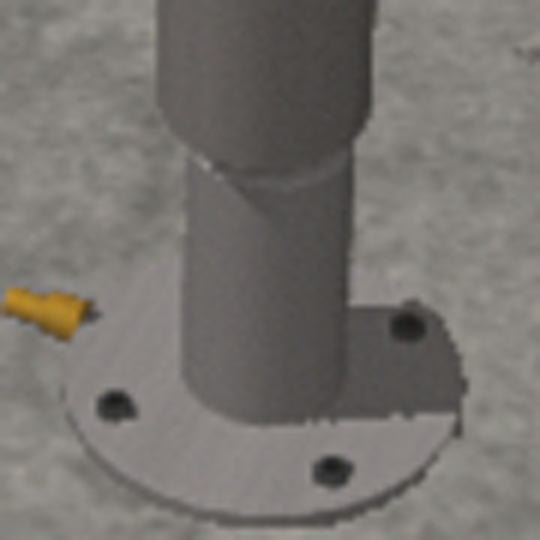

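```bash
python3 -c "
from h import *
s=cv2.imread('pics/d9_t.png');cv2.imwrite('pics/d9x.png',cv2.resize(s[255:335,150:230],None,fx=7,fy=7,interpolation=cv2.INTER_CUBIC))
th=np.linspace(0,2*np.pi,200)
for z in(.17,.0875):
  C=np.c_[.4597+.024*np.cos(th),.1197+.024*np.sin(th),0*th+z];q=(proj('top',C)+.5-[150,255])*7;print(z,q.min(0),q.max(0))
"
```

```text
0.17 [ 26.64049671 201.58185562] [260.88980726 435.85124812]
0.0875 [123.32202911 195.62081567] [336.09295706 408.45548899]
```

View pics/d9x.png

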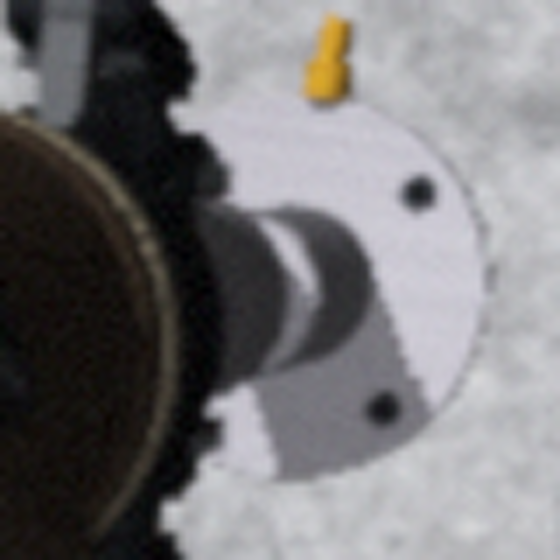

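```bash
python3 -c "
from h import *
for y in(.1197,.1245,.130):
  for z in(.08,.085,.09): print(y,z,'side front rim row d9y',((proj('side',[.4597,y+.024,z])+.5-[310,300])*6).round(0),'top -y rim',((proj('top',[.4597,y-.024,z])+.5-[150,255])*7).round(0))
print('post top -y edge', ((proj('top',[.4597,.1197-.0195,.078])+.5-[150,255])*7).round(0))
"
```

```text
0.1197 0.08 side front rim row d9y [[255. 193.]] top -y rim [[342. 299.]]
0.1197 0.085 side front rim row d9y [[256. 175.]] top -y rim [[338. 300.]]
0.1197 0.09 side front rim row d9y [[256. 157.]] top -y rim [[334. 301.]]
0.1245 0.08 side front rim row d9y [[251. 206.]] top -y rim [[321. 300.]]
0.1245 0.085 side front rim row d9y [[251. 188.]] top -y rim [[317. 300.]]
0.1245 0.09 side front rim row d9y [[252. 170.]] top -y rim [[313. 301.]]
0.13 0.08 side front rim row d9y [[245. 222.]] top -y rim [[297. 300.]]
0.13 0.085 side front rim row d9y [[246. 204.]] top -y rim [[293. 301.]]
0.13 0.09 side front rim row d9y [[246. 185.]] top -y rim [[288. 302.]]
post top -y edge [[324. 299.]]
```

```bash
python3 -c "
from h import *
for z in(.168,.171,.174): print(plane('side',354.75,264.9,z))
"
```

```text
[0.4635527  0.11883011 0.168     ]
[0.46259056 0.12370744 0.171     ]
[0.46162843 0.12858477 0.174     ]
```

Request:
{"api": "servo_tool", "payload": {"steps": [-0.04,0.2,0,0,-0.04,0.2,0,0,0,0,0,0]}}

```text
clock: 28.73
tool_pos: [0.4583, 0.1091, 0.1286]
orientation: [[1.0, -0.025, -0.001], [-0.025, -1.0, -0.001], [-0.001, 0.001, -1.0]]
wrist_force: [0.6, 0.4, -0.6]
gripper_width: 0.0471
```

```bash
python3 -c "
from h import *
zoom('e1')
s=cv2.imread('pics/e1_t.png');t=cv2.imread('pics/e1_s.png')
cv2.imwrite('pics/e1z.png',np.hstack([cv2.resize(s[255:335,170:230],(420,560),interpolation=cv2.INTER_CUBIC),cv2.resize(t[250:343,325:385],(360,560),interpolation=cv2.INTER_CUBIC)]))"
```

```text
clock 28.73 pos [0.4583 0.1091 0.1286] yaw -1.41 d [ 0.1  -0.44  1.14] F [ 0.6  0.4 -0.6] w 0.0471
```

View pics/e1z.png

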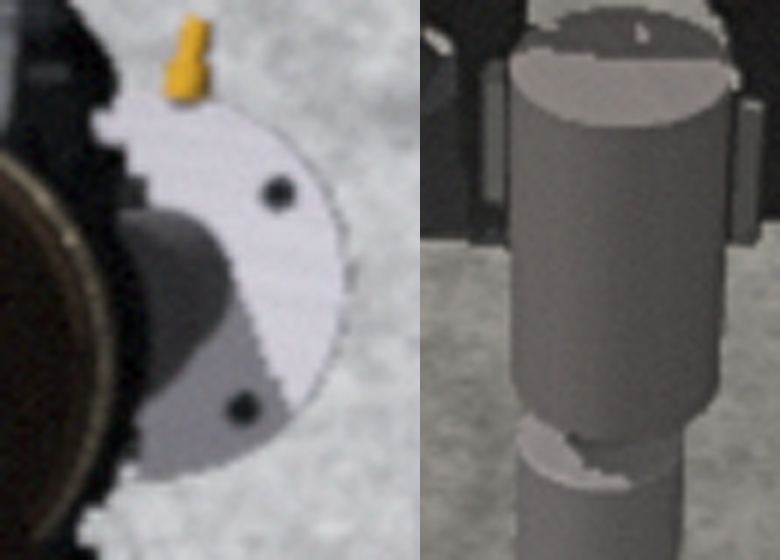

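Request:
{"api": "servo_tool", "payload": {"steps": [0.06,-0.16,0,0,0,0,0,0,0,0,0,0]}}

```text
clock: 29.08
tool_pos: [0.4605, 0.1153, 0.1288]
orientation: [[1.0, -0.023, 0.0], [-0.023, -1.0, 0.0], [0.0, -0.0, -1.0]]
wrist_force: [-1.0, 0.4, -1.4]
gripper_width: 0.0471
```

```bash
python3 -c "
from h import *
zoom('e2')
s=cv2.imread('pics/e2_t.png');t=cv2.imread('pics/e2_s.png')
cv2.imwrite('pics/e2z.png',np.hstack([cv2.resize(s[255:335,170:230],(420,560),interpolation=cv2.INTER_CUBIC),cv2.resize(t[250:343,325:385],(360,560),interpolation=cv2.INTER_CUBIC)]))"
```

```text
clock 29.08 pos [0.4605 0.1153 0.1288] yaw -1.29 d [ 0.02 -0.19  1.15] F [-1.   0.4 -1.4] w 0.0471
```

View pics/e2z.png

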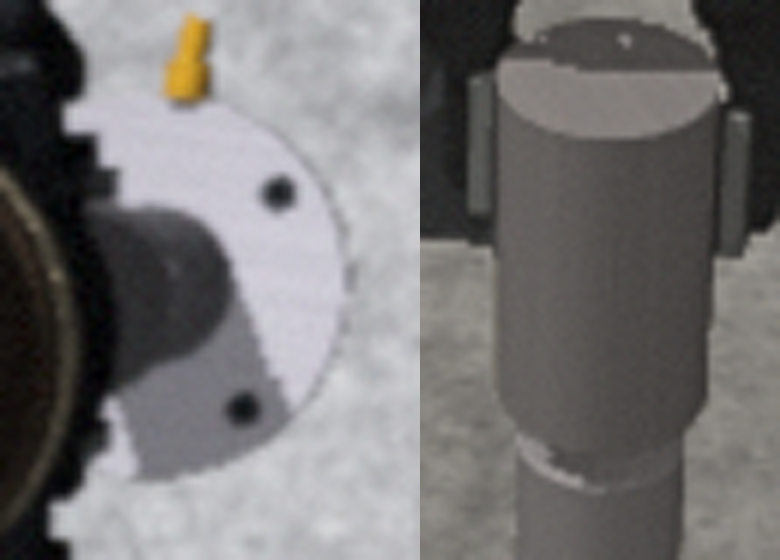

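Request:
{"api": "servo_tool", "payload": {"steps": [0,0,0.2,0,0,0,0.2,0,0,0,0.15,0,0,0,0.1,0,0,0,0.1,0,0,0,0,0]}}

```text
clock: 29.68
tool_pos: [0.46, 0.1147, 0.1094]
orientation: [[1.0, -0.023, -0.001], [-0.023, -1.0, -0.0], [-0.001, 0.0, -1.0]]
wrist_force: [-0.5, -0.7, -1.4]
gripper_width: 0.0474
```

```bash
python3 -c "
from h import *
zoom('e3')
s=cv2.imread('pics/e3_t.png');t=cv2.imread('pics/e3_s.png')
cv2.imwrite('pics/e3z.png',np.hstack([cv2.resize(s[255:335,170:230],(420,560),interpolation=cv2.INTER_CUBIC),cv2.resize(t[260:353,325:385],(360,560),interpolation=cv2.INTER_CUBIC)]))"
```

```text
clock 29.68 pos [0.46   0.1147 0.1094] yaw -1.32 d [ 0.03 -0.21  0.38] F [-0.5 -0.7 -1.4] w 0.0474
```

View pics/e3z.png

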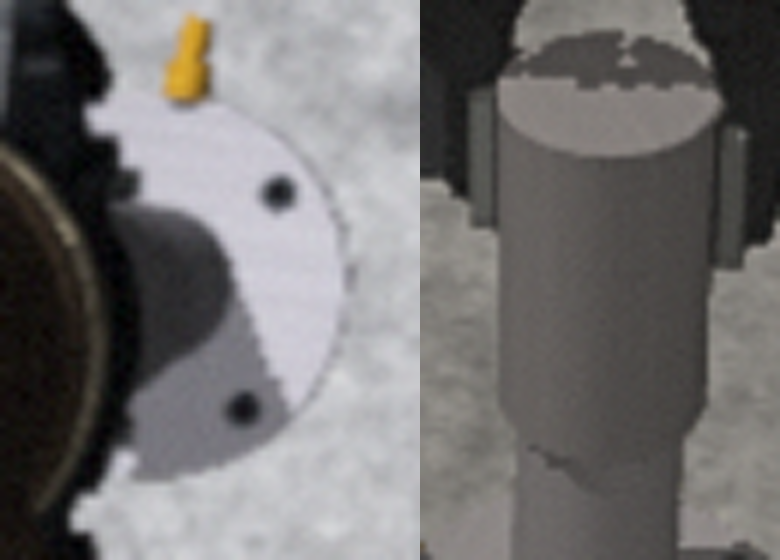

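Request:
{"api": "servo_tool", "payload": {"steps": [0,0,0.15,0,0,0,0.15,0,0,0,0.15,0,0,0,0,0]}}

```text
clock: 30.12
tool_pos: [0.46, 0.1145, 0.098]
orientation: [[1.0, -0.023, -0.001], [-0.023, -1.0, -0.0], [-0.001, 0.0, -1.0]]
wrist_force: [0.2, -0.4, -2.7]
gripper_width: 0.0474
```

Request:
{"api": "servo_tool", "payload": {"steps": [0,0,0.2,0,0,0,0.2,0,0,0,0.2,0,0,0,0.2,0,0,0,0.2,0,0,0,0.2,0,0,0,0,0]}}

```text
clock: 30.7
tool_pos: [0.4601, 0.1137, 0.0676]
orientation: [[1.0, -0.024, -0.001], [-0.024, -1.0, -0.001], [-0.001, 0.001, -1.0]]
wrist_force: [2.7, -5.5, -5.0]
gripper_width: 0.0474
```

```bash
python3 -c "
from h import *
zoom('e4')
s=cv2.imread('pics/e4_t.png');t=cv2.imread('pics/e4_s.png')
cv2.imwrite('pics/e4z.png',np.hstack([cv2.resize(s[255:335,170:230],(420,560),interpolation=cv2.INTER_CUBIC),cv2.resize(t[290:383,325:385],(360,560),interpolation=cv2.INTER_CUBIC)]))"
```

```text
clock 30.7 pos [0.4601 0.1137 0.0676] yaw -1.37 d [ 0.03 -0.25 -1.3 ] F [ 2.7 -5.5 -5. ] w 0.0474
```

View pics/e4z.png

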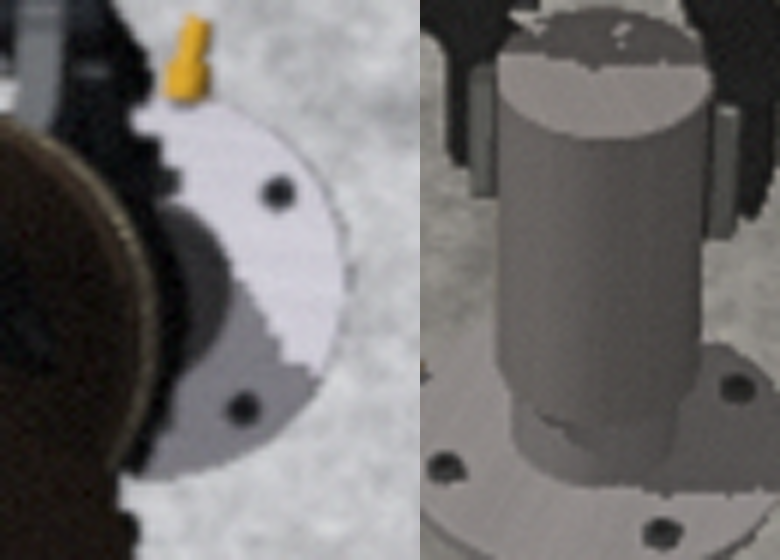

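Request:
{"api": "servo_tool", "payload": {"steps": [0,0.06,0.15,0,0,0,0.15,0,0,0,0.12,0,0,0,0.06,0,0,0,0,0]}}

```text
clock: 31.22
tool_pos: [0.4601, 0.1132, 0.0563]
orientation: [[1.0, -0.023, -0.001], [-0.023, -1.0, -0.0], [-0.001, 0.0, -1.0]]
wrist_force: [1.0, -2.8, -2.2]
gripper_width: 0.0476
```

```bash
python3 -c "
from h import *
zoom('e5')
s=cv2.imread('pics/e5_t.png');t=cv2.imread('pics/e5_s.png')
cv2.imwrite('pics/e5z.png',np.hstack([cv2.resize(s[255:335,170:230],(420,560),interpolation=cv2.INTER_CUBIC),cv2.resize(t[300:393,325:385],(360,560),interpolation=cv2.INTER_CUBIC)]))"
```

```text
clock 31.22 pos [0.4601 0.1132 0.0563] yaw -1.32 d [ 0.03 -0.27 -1.75] F [ 1.  -2.8 -2.2] w 0.0476
```

View pics/e5z.png

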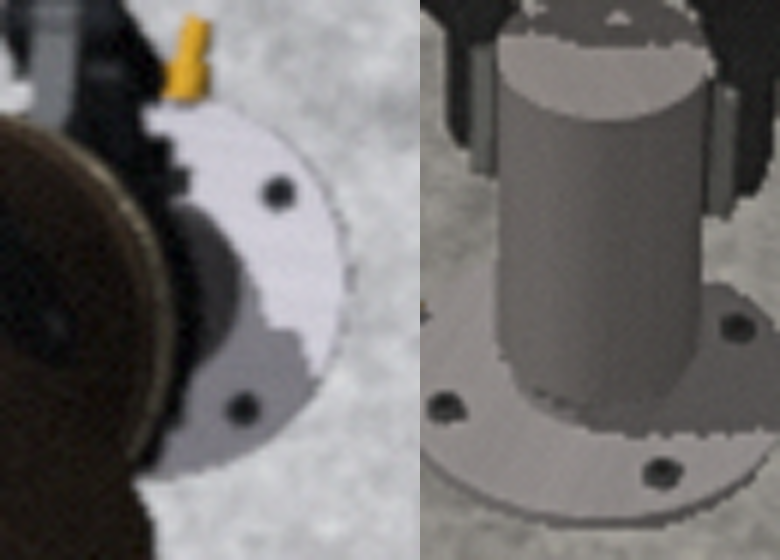

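Request:
{"api": "servo_tool", "payload": {"steps": [0,0.03,0.08,0,0,0,0.06,0,0,0,0,0,0,0,0,0]}}

```text
clock: 31.65
tool_pos: [0.4602, 0.113, 0.0533]
orientation: [[1.0, -0.023, 0.0], [-0.023, -1.0, 0.0], [0.0, -0.0, -1.0]]
wrist_force: [-0.7, 0.4, -1.2]
gripper_width: 0.0476
```

Request:
{"api": "servo_tool", "payload": {"steps": [0,0,0,0,0,0,0,0,0,0,0,0,0,0,0,0,0,0,0,0,0,0,0,0], "hand": 1}}

```text
clock: 32.15
tool_pos: [0.4603, 0.1126, 0.0533]
orientation: [[1.0, -0.023, 0.0], [-0.023, -1.0, 0.0], [0.0, -0.0, -1.0]]
wrist_force: [0.3, 0.1, -0.4]
gripper_width: 0.0853
```

```bash
python3 -c "
from h import *
zoom('e6')
s=cv2.imread('pics/e6_t.png');t=cv2.imread('pics/e6_s.png')
cv2.imwrite('pics/e6z.png',np.hstack([cv2.resize(s[255:335,170:230],(420,560),interpolation=cv2.INTER_CUBIC),cv2.resize(t[300:393,325:385],(360,560),interpolation=cv2.INTER_CUBIC)]))"
```

```text
clock 32.15 pos [0.4603 0.1126 0.0533] yaw -1.33 d [ 0.02 -0.3  -1.87] F [ 0.3  0.1 -0.4] w 0.0853
```

View pics/e6z.png

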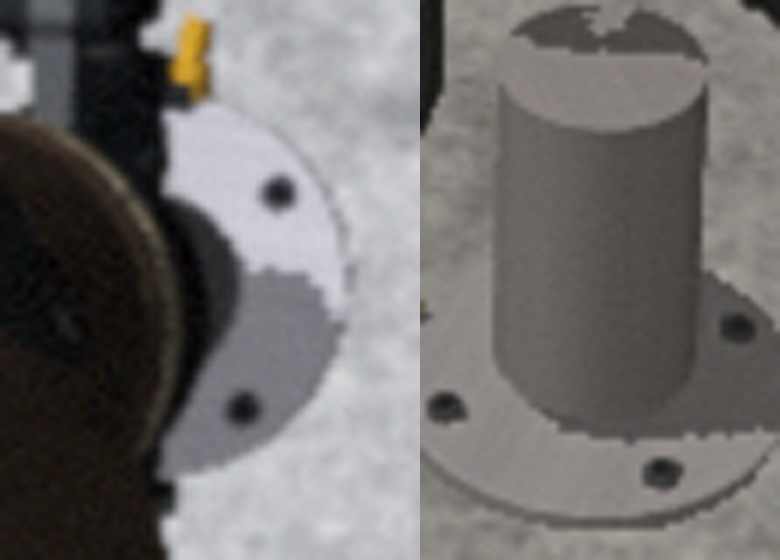

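The cup stands by itself, inverted on the cap. I rise, shut the fingers and centre over its bottom.

Request:
{"api": "servo_tool", "payload": {"steps": [0,0,-0.4,0,0,0,-0.8,0,0,0,-0.8,0,0,0,-0.9,0,0,0,-0.8,0,0,0,0,0]}}

```text
clock: 32.75
tool_pos: [0.4622, 0.1136, 0.1499]
orientation: [[1.0, -0.023, 0.006], [-0.023, -1.0, 0.002], [0.006, -0.002, -1.0]]
wrist_force: [0.8, 0.4, -0.1]
gripper_width: 0.0856
```

Request:
{"api": "servo_tool", "payload": {"steps": [0.02,-0.3,0,0,0,0,0,0,0,0,0,0,0,0,0,0,0,0,0,0,0,0,0,0,0,0,0,0,0,0,0,0], "hand": -1}}

```text
clock: 33.42
tool_pos: [0.4609, 0.12, 0.1456]
orientation: [[1.0, -0.023, -0.0], [-0.023, -1.0, -0.0], [-0.0, 0.0, -1.0]]
wrist_force: [0.9, 0.2, 0.8]
gripper_width: -0.0003
```

```bash
python3 -c "
from h import *
zoom('f1')"
```

```text
clock 33.42 pos [0.4609 0.12   0.1456] yaw -1.33 d [ 0.01 -0.    1.82] F [0.9 0.2 0.8] w -0.0003
```

View pics/f1_s.png

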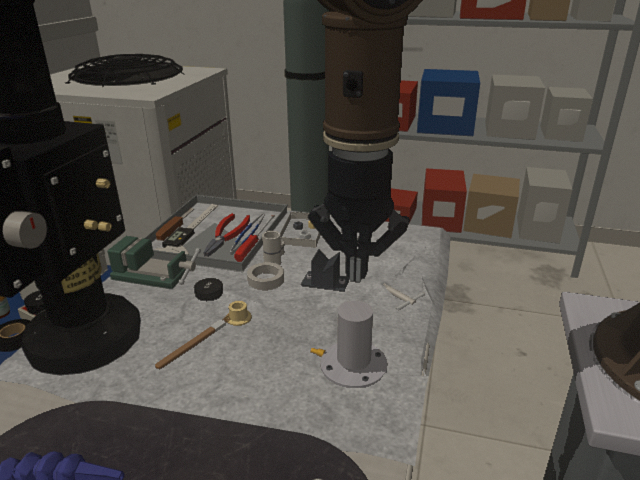

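The cup stands inverted at (355,333) and the shut fingertips are at (357,275) above it. Now I press it down.

Request:
{"api": "servo_tool", "payload": {"steps": [0,0,0.5,0,0,0,0.5,0,0,0,0.5,0,0,0,0.2,0,0,0,0.1,0,0,0,0.1,0,0,0,0,0]}}

```text
clock: 34.1
tool_pos: [0.4611, 0.1202, 0.0984]
orientation: [[1.0, -0.023, 0.0], [-0.023, -1.0, 0.0], [0.0, -0.0, -1.0]]
wrist_force: [0.7, 0.8, -0.6]
gripper_width: -0.0001
```

Request:
{"api": "servo_tool", "payload": {"steps": [0,0,0.1,0,0,0,0.1,0,0,0,0.08,0,0,0,0.04,0,0,0,0,0]}}

```text
clock: 34.52
tool_pos: [0.4615, 0.1203, 0.0911]
orientation: [[1.0, -0.023, 0.001], [-0.023, -1.0, -0.0], [0.001, -0.0, -1.0]]
wrist_force: [-2.1, -0.6, 11.4]
gripper_width: 0.0
```

At 11.4 N and z = 0.091 the rim is on the foot. I hold for about 0.6 s, then rise.

Request:
{"api": "servo_tool", "payload": {"steps": [0,0,0.02,0,0,0,0,0,0,0,0,0,0,0,0,0,0,0,0,0,0,0,0,0]}}

```text
clock: 35.02
tool_pos: [0.4615, 0.1203, 0.091]
orientation: [[1.0, -0.023, 0.002], [-0.023, -1.0, -0.0], [0.002, 0.0, -1.0]]
wrist_force: [-3.9, -2.9, 19.5]
gripper_width: 0.0001
```

Request:
{"api": "servo_tool", "payload": {"steps": [0,0,-0.1,0,0,0,-0.1,0,0,0,-0.1,0,0,0,-0.2,0,0,0,-0.4,0,0,0,-0.8,0,0,0,-0.8,0,0,-0.5,-0.8,0,0,0,0,0,0,0,0,0]}}

```text
clock: 35.85
tool_pos: [0.4618, 0.1333, 0.1737]
orientation: [[1.0, -0.022, 0.002], [-0.022, -1.0, 0.001], [0.002, -0.001, -1.0]]
wrist_force: [-0.2, -0.9, -0.6]
gripper_width: 0.0002
```

```bash
python3 -c "
from h import *
zoom('f2',s=(280,390,310,400))
th=np.linspace(0,2*np.pi,60)
im=cv2.imread('pics/f2_s.png')
k=6;c=cv2.resize(im[290:390,310:400],None,fx=k,fy=k,interpolation=cv2.INTER_CUBIC)
for z,r in((.098,.024),(.015,.024),(.008,.048)):
  C=np.c_[.4605+r*np.cos(th),.1197+r*np.sin(th),0*th+z];cv2.polylines(c,[np.int32((proj('side',C)+.5-[310,290])*k)],True,(0,255,0),1)
cv2.imwrite('pics/f2z.png',c)
"
```

```text
clock 35.85 pos [0.4618 0.1333 0.1737] yaw -1.28 d [-0.03  0.53  2.95] F [-0.2 -0.9 -0.6] w 0.0002
```

View pics/f2z.png

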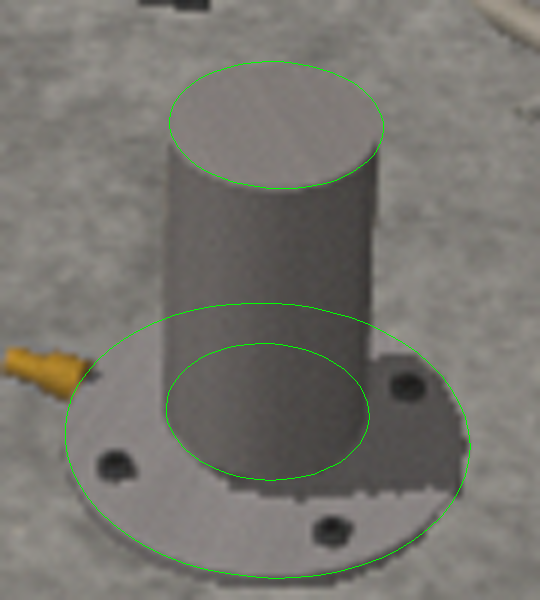

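View pics/f2_t.png

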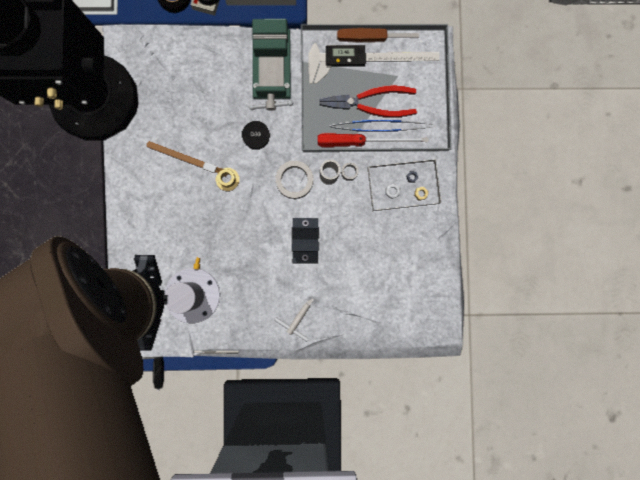

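The overlay for a bottom at 98 mm and a rim at 15 mm matches the cup, so the cap is up. The ring, bush and key look unmoved and the arm is clear.

```bash
python3 -c "
from bench import manip
print(manip.finish_job())"
```

```text
the job is handed in; nothing more can be done
None
```

The job is handed in at about 36 s of the 72 s allowed. The cup is standing upside down on the drying post, released, with the cap up; `finish_job` reports no verdict.

- **V-block:** the first lay-down failed. The cup slid off the −y end of the groove and fell onto the worktop. I picked it up there, laid it in the groove again and let go. I checked this only in the side picture, which showed it lying in the groove with the fingers clear.
- **Turning mouth down:** I gripped the cup near its closed end. Pressing and pushing it on the V-block turned it only part of the way. Hooking the mouth on the cap finished the turn, and I lowered it over the post and released it.
- **Pressing:** shut fingers pushed the bottom down to z = 0.091 m, about 7 mm of cap travel, at 11 to 20 N. I held it there about 0.6 s and rose.
- **Last checks:** the drawn outline for a bottom at 98 mm and rim at 15 mm matched the side picture within about a pixel. The ring, bush and key looked unmoved in the top picture, and the arm was clear.
- **What disagreed:** camera and arm positions differed by 1 to 2 mm. The cup had also slipped several millimetres in the grip, so I centred it over the post from the pictures.

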